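Put the chisels away in their tray

TASK

Clear the packing board off the tool tray and lay it flat and square on top of the pile of boards like it. Put the three flat-edged chisels away in the tray, each lying flat in the recess cut to its own length: the short steel one in the shortest, the longer steel one in the middle-length one and the wooden-handled one in the longest. Leave the pointed punch and the rasp where they are.

Things in the scene. Friction and masses are not known exactly. Their poses are not given: they have to be found in the camera images.
- board: The plywood packing board that lies across the tray at the start, resting on the tops of the three inserts: 60 mm (its x) by 190 mm (its y) by 15 mm thick, 0.11 kg, loose. Origin: centre of its underside, z up.
- pile: The pile for packing boards, on the bench to the left of the tray: two boards of the same size, stacked flush and fixed, 60 mm (x) by 190 mm (y) by 30 mm high. Origin: centre of its underside, z up.
- short_chisel: The short all-steel chisel with a flat cutting edge, 152 mm long, about 21 mm wide (16 mm between the fingers at the shank), 19 to 21 mm high. Loose, 0.1 to 0.3 kg. Origin: centre of its underside (mid-length, mid-width), z up; long axis = its own y.
- long_chisel: The longer all-steel chisel with a flat cutting edge, 202 mm long, 24 mm wide (20 mm at the shank), 19 to 21 mm high. Loose, 0.1 to 0.3 kg. Origin: centre of its underside (mid-length, mid-width), z up; long axis = its own y.
- wood_chisel: The chisel with a wooden handle and steel blade, 270 mm long, 27 mm wide (22 mm at the middle), 28 to 31 mm high. Loose, 0.1 to 0.3 kg. Origin: centre of its underside (mid-length, mid-width), z up; long axis = its own y.
- punch: The pointed all-steel punch, darker and rustier, 192 mm long, 21 mm wide: looks like the long chisel but ends in a point. It does not belong in the tray. Loose, 0.1 to 0.3 kg. Origin: centre of its underside (mid-length, mid-width), z up; long axis = its own y.
- rasp: The flat rasp with a wooden handle, 320 mm long, 26 mm wide, on the far left of the bench. It does not belong in the tray. Loose, 0.1 to 0.3 kg. Origin: centre of its underside (mid-length, mid-width), z up; long axis = its own y.
- bay_short: Shortest recess of the tray, for the short steel chisel: 176 long (y), 40 wide (x), 8 mm deep, centred in a fixed wooden insert 78 x 306 x 14 mm; cheeks cut through over 44 mm at mid-length for fingers. Origin: centre of the insert's underside, 8 mm above the bench, z up; recess floor at +6 mm. Inserts lie side by side, 80 mm apart, in any order; tray rim at most 26 mm high at their ends, 18 mm beside.
- bay_middle: Middle-length recess of the tray, for the longer steel chisel: 228 long (y), 40 wide (x), 8 mm deep, centred in a fixed wooden insert 78 x 306 x 14 mm; cheeks cut through over 44 mm at mid-length for fingers. Origin: centre of the insert's underside, 8 mm above the bench, z up; recess floor at +6 mm. Inserts lie side by side, 80 mm apart, in any order; tray rim at most 26 mm high at their ends, 18 mm beside.
- bay_long: Longest recess of the tray, for the wooden-handled chisel: 294 long (y), 40 wide (x), 8 mm deep, centred in a fixed wooden insert 78 x 306 x 14 mm; cheeks cut through over 44 mm at mid-length for fingers. Origin: centre of the insert's underside, 8 mm above the bench, z up; recess floor at +6 mm. Inserts lie side by side, 80 mm apart, in any order; tray rim at most 26 mm high at their ends, 18 mm beside.

How it is judged:
By the outcome, as a careful person would: the job done as asked, in the order asked, and still so for the second after the job is handed in, with the robot touching nothing.
It also fails if it takes over 112 s, if anything falls off the work surface, if the arm or the gripper's body presses on something with over 40 N, if the wrist force passes 120 N, or if a joint passes its speed limit or range.

ROBOT

A 7-joint arm with a two-finger parallel gripper is mounted at the origin on the work surface; the furniture and walls round the work are solid. World frame = base frame: x ahead of the robot, y to its left, z up, the work surface at z = 0. Lengths are in m, angles in rad, forces in N, time in s.
With the tool pointing down it reaches from about 0.425 to 0.925 m from the base axis. Payload 6.8 kg.
Tool frame: the origin (TCP) lies midway between the tips of the shut fingers; the grasp point (between the pads) lies 19 mm behind it (bot.pinch_z is the distance from the TCP to the grasp point, in m); x points along the fingers, y is the direction in which the jaws open and shut, and the axes are right-handed (so a half turn about x gives the same grasp; the last joint's range is limited). The gripper opens to 85 mm and grips with 20 to 120 N. Pads are 22 mm wide; open, the fingers measure 114 mm over their backs; the gripper's body (76 mm by 85 mm) begins 54 mm behind the grasp point. The pads swing forward as they close: fully open they stand 13 mm farther back than shut.
Start: joints at [-1.457, 0.477, 0.022, 1.555, -0.011, 1.109, -0.083], TCP at [0.148, 0.658, 0.231] pointing down, gripper open.
Joint ranges: [-2.96, 2.96], [-0.34, 2.1], [-1.41, 1.46], [0.24, 2.44], [-1.37, 4.51], [0.17, 1.92], [-2.96, 2.96]. Speed limits (rad/s): [2.39, 2.39, 3.14, 3.14, 3.14, 3.14, 3.14].

INTERFACE

Orientations are given as a unit quaternion [w, x, y, z].
In Python, from station import bot gives the robot as it stands. The module is installed in compiled form; this text tells all that it offers.
- The arm moves only by the tool step_arm, never from a script. Its argument "plan" is a list of rows, each a list of 6 numbers: the shift along the tool's x, y, z in units of 40 mm (1.0 is 40 mm), then the turn, a rotation vector about the tool's x, y, z in units of 360 degrees (1.0 is 360 degrees). In form: [[dx, dy, dz, ax, ay, az], ...]. A call has 1 to 8 rows; each row shifts and turns the commanded pose from where the row before left it, along the tool's axes as they then stand; what a row does not reach is not made up. A row lasts 1/8 s, in which the tool goes at most 62.5 mm and 10.7 degrees, less where a joint would pass 70% of its speed; a pose out of reach is approached as far as the arm can. A call with a number of a shift or a turn outside -1 to 1 is refused whole. A call with a gripper value outside its range is refused whole. "fingers" is the closure, from -1 (fully open) to 1 (shut), set as the call begins (left out, the last holds). The fingers move at their own pace and stop on an object; "force" is the grip in N (left out, the last holds). Time passes only in rows, so rows that do not move let the fingers close. It gives the time, the measured TCP pose, the force and the opening at its end, in the units of the state.
- bot.get_obs(): the state, without advancing time (a new reading comes with each control period).
- bot.read_camera(name): name is "scene" or "side" or "wrist"; returns (picture, depth): 480x640x3 uint8, red, green, blue; 480x640 float32, m along the optical axis (not along the pixel's ray), 0 where there is no reading.
- bot.camera_model(name): a dict with "mtx" (3x3 intrinsics, pixels), "origin" and "rotation" of the camera in the world; the wrist camera has in their place "T_tool_cam" (4x4, takes a point from camera to tool coordinates, whose origin is the TCP and whose axes are the tool frame's). Camera axes: x right, y up, looking along -z (the intrinsics and any distortion apply to the point x, -y, -z); pixel columns grow to the right and rows downward; lengths in m; the calibration is good to about 2 mm. A picture is of the moment at which its call begins: read the wrist's pose just before it. camera_model takes no time and is no camera call.
- bot.hand_in(): hands the job in, once; it reports no verdict.
The state is a dict: "t": time; "q": joint angles; "joint_vel": joint speeds; "joint_torque": joint torques, N m; "eef_pos": TCP position; "tool_rot": TCP orientation; "contact_force": force on the tool from outside, world axes, zero at the start; "torque": the same for the moment, N m; "gripper_width": opening from 0.0 (shut) to 1.0 (fully open).
Only numpy, scipy, OpenCV 4.12 (cv2) and the standard library are available. Lean on these libraries where they do the work, as an engineer would, in place of code of your own. Each camera call takes 0.05 s, during which the arm holds its last target.

## Working session

There is one attempt and no reset: what is moved stays moved. The work goes in short steps, Python scripts to look and compute and a tool call to move; the robot and the scene stay as the last step left them, time stands still between calls to the robot, and variables do not carry over. Pictures are saved under pics/ and viewed, and the job is handed in when it is done.

Besides the shell and the picture viewer there is one more tool, called after "Call:" as name(argument=value, ...), one argument or row to a line, values as JSON. step_arm: Moves the arm, as the interface text tells. Shifts and turns lie within -1 to 1; 1 stands for 40 mm of shift or 360 degrees of turn. Its arguments: {"type":"object","properties":{"plan":{"type":"array"},"fingers":{"type":"number"},"force":{"type":"number"}},"required":["plan"]}

```bash
mkdir -p pics; python3 - <<'E'
from station import bot
import cv2,numpy as np
o=bot.get_obs();print(o)
for n in ["scene","side","wrist"]:
    p,d=bot.read_camera(n);cv2.imwrite(f"pics/{n}0.png",p[:,:,::-1]);np.save(f"pics/{n}0.npy",d)
    print(n,bot.camera_model(n),d.min(),d.max())
E
```

```text
{'t': 0.0, 'q': array([-1.45708719,  0.47777924,  0.02236367,  1.55648083, -0.01149573,
        1.10927306, -0.08308534]), 'joint_vel': array([-0.00024972, -0.00043715,  0.00169576,  0.0017818 ,  0.00129586,
        0.00037983,  0.00071465]), 'joint_torque': array([-2.09317623e-04, -5.96438742e+01,  1.60765104e+00, -2.81200022e+01,
        1.23702458e-02,  9.25536908e-03, -2.65579292e-07]), 'eef_pos': array([0.14839599, 0.65787295, 0.23032776]), 'tool_rot': array([ 0.70274467,  0.07761449,  0.70278124, -0.07889521]), 'contact_force': array([-0.24809906, -0.43984974, -0.28831324]), 'torque': array([-0.02551868,  0.00628263,  0.02847836]), 'gripper_width': 1.0044708292260371}
scene {'mtx': array([[607.54688706,   0.        , 311.50420306],
       [  0.        , 607.54688706, 237.11652523],
       [  0.        ,   0.        ,   1.        ]]), 'origin': array([ 0.06586259, -1.01474064,  1.49122253]), 'rotation': array([ 0.92340721,  0.32840613, -0.06529586, -0.18762994])} 0.0 3.6645274
side {'mtx': array([[516.48707586,   0.        , 322.01123113],
       [  0.        , 516.48707586, 244.50089302],
       [  0.        ,   0.        ,   1.        ]]), 'origin': array([ 0.43919281, -0.72316005,  1.60050955]), 'rotation': array([ 0.97151328,  0.23330687, -0.00871808, -0.04066761])} 0.0 3.00969
wrist {'mtx': array([[428.48922302,   0.        , 308.99447808],
       [  0.        , 428.48922302, 234.15241066],
       [  0.        ,   0.        ,   1.        ]]), 'T_tool_cam': array([[ 1.07158814e-04,  3.19995974e-01, -9.47418896e-01,
        -1.42835116e-01],
       [ 9.99999918e-01, -4.04727522e-04, -2.35929142e-05,
        -1.01186888e-03],
       [-3.90996140e-04, -9.47418816e-01, -3.19995991e-01,
        -8.15128793e-02],
       [ 0.00000000e+00,  0.00000000e+00,  0.00000000e+00,
         1.00000000e+00]])} 0.0 1.2944329
```

View pics/scene0.png

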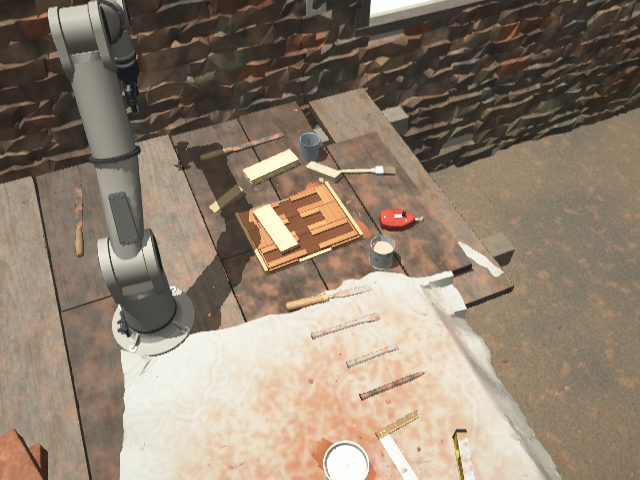

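View pics/side0.png

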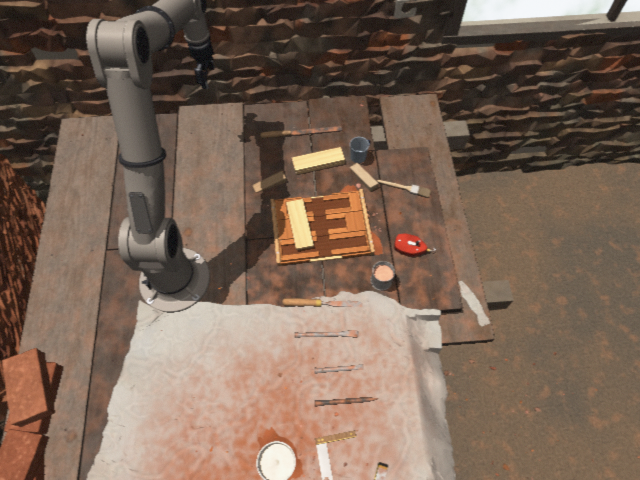

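View pics/wrist0.png

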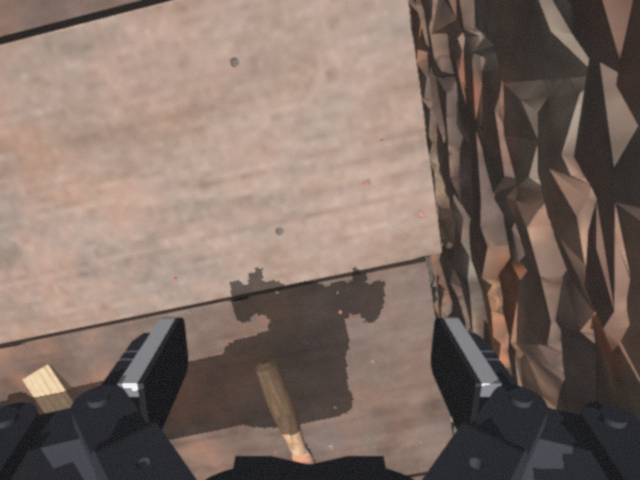

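```bash
cat > h.py <<'E'
import numpy as np, cv2
from scipy.spatial.transform import Rotation as R
def q2R(q): return R.from_quat([q[1],q[2],q[3],q[0]]).as_matrix()
def cam_pose(bot,name,obs=None):
    m=bot.camera_model(name)
    if name=="wrist":
        T=m["T_tool_cam"];Rt=q2R(obs["tool_rot"])
        return m["mtx"],Rt@T[:3,:3],Rt@T[:3,3]+obs["eef_pos"]
    return m["mtx"],q2R(m["rotation"]),m["origin"]
def cloud(K,Rc,t,d):
    v,u=np.mgrid[:480,:640]
    X=np.stack([(u-K[0,2])/K[0,0]*d,-(v-K[1,2])/K[1,1]*d,-d],-1)
    return X@Rc.T+t
def proj(K,Rc,t,P):
    c=(np.asarray(P)-t)@Rc
    return np.stack([K[0,0]*c[...,0]/-c[...,2]+K[0,2],K[1,1]*-c[...,1]/-c[...,2]+K[1,2]],-1)
def ray(K,Rc,t,uv,z):
    uv=np.asarray(uv,float)
    c=np.stack([(uv[...,0]-K[0,2])/K[0,0],-(uv[...,1]-K[1,2])/K[1,1],-np.ones(uv.shape[:-1])],-1)@Rc.T
    return t+c*((z-t[2])/c[...,2])[...,None]
def ortho(img,K,Rc,t,x0,x1,y0,y1,s,z):
    # image: col = -y direction (y to left), row = -x (x up) ; s m/px, plane z
    xs=np.arange(x1,x0,-s);ys=np.arange(y1,y0,-s)
    X,Y=np.meshgrid(xs,ys,indexing='ij')
    uv=proj(K,Rc,t,np.stack([X,Y,np.full_like(X,z)],-1)).astype(np.float32)
    return cv2.remap(img,uv[...,0],uv[...,1],cv2.INTER_CUBIC)
E
python3 - <<'E'
from station import bot
from h import *
for n in ["scene","side"]:
    K,Rc,t=cam_pose(bot,n);img=cv2.imread(f"pics/{n}0.png");d=np.load(f"pics/{n}0.npy")
    P=cloud(K,Rc,t,d)
    print(n,[ (uv,P[uv[1],uv[0]].round(3)) for uv in ([(330,300),(345,327),(372,356),(390,386),(275,165),(272,228),(340,210)] if n=="scene" else [(319,302),(325,334),(338,369),(345,402),(318,160),(299,222),(350,220)])])
    o=ortho(img,K,Rc,t,0.25,0.95,-0.45,0.45,0.00125,0.02)
    cv2.imwrite(f"pics/ortho_{n}.png",o)
    print(o.shape)
E
```

```text
scene [((330, 300), array([ 0.49 , -0.14 ,  0.009])), ((345, 327), array([ 0.49 , -0.243,  0.016])), ((372, 356), array([ 0.516, -0.357,  0.025])), ((390, 386), array([ 0.522, -0.451,  0.02 ])), ((275, 165), array([0.533, 0.422, 0.033])), ((272, 228), array([0.425, 0.164, 0.03 ])), ((340, 210), array([0.656, 0.154, 0.024]))]
(560, 720, 3)
side [((319, 302), array([ 0.476, -0.128,  0.018])), ((325, 334), array([ 0.486, -0.236,  0.015])), ((338, 369), array([ 0.516, -0.35 ,  0.019])), ((345, 402), array([ 0.527, -0.449,  0.017])), ((318, 160), array([0.517, 0.431, 0.026])), ((299, 222), array([0.43 , 0.165, 0.037])), ((350, 220), array([0.609, 0.167, 0.022]))]
(560, 720, 3)
```

View pics/ortho_side.png

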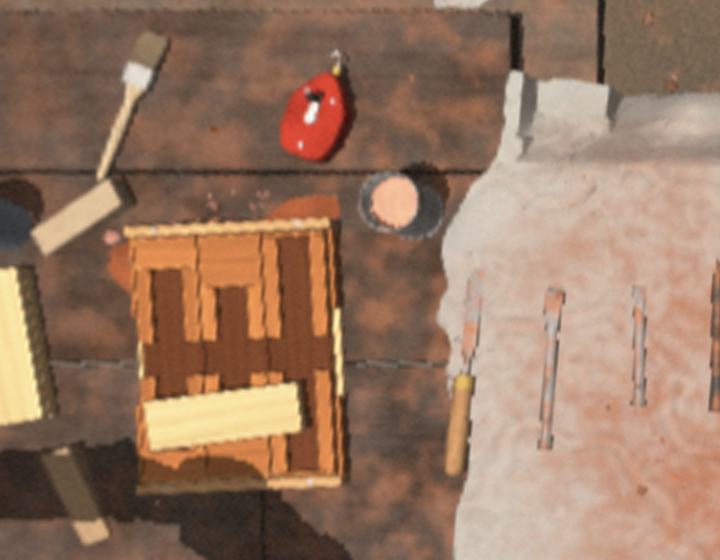

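View pics/ortho_scene.png

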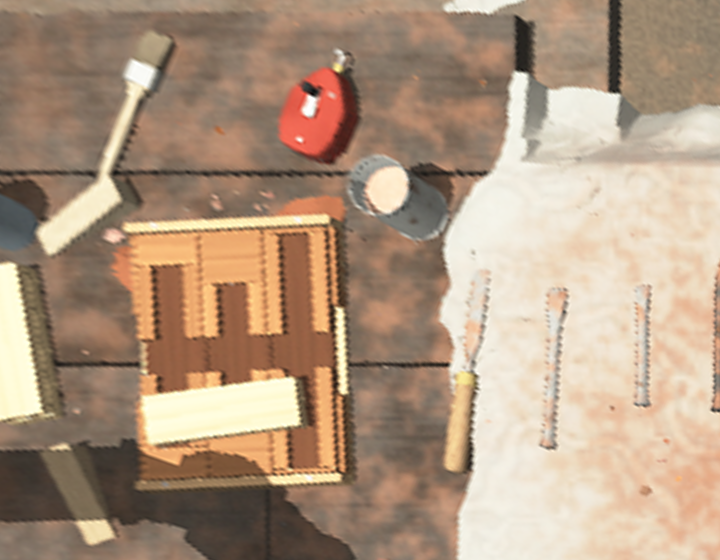

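```bash
python3 - <<'E'
from station import bot
from h import *
o=bot.get_obs();print(q2R(o["tool_rot"]).round(3))
a=[]
for z,b in ((0.037,(0.36,0.54,0.05,0.29)),(0.03,(0.42,0.62,0.36,0.6))):
  for n in ["scene","side"]:
    K,Rc,t=cam_pose(bot,n);img=cv2.imread(f"pics/{n}0.png")
    o=ortho(img,K,Rc,t,*b,0.0006,z)
    for i in range(0,o.shape[1],50): cv2.line(o,(i,0),(i,5),(255,0,0))
    for i in range(0,o.shape[0],50): cv2.line(o,(0,i),(5,i),(255,0,0))
    a.append(o)
for i in (0,2):
  cv2.imwrite(f"pics/crop{i}.png",np.hstack([a[i],a[i+1]])); print(a[i].shape)
E
```

```text
[[-0.     0.22   0.976]
 [-0.001  0.976 -0.22 ]
 [-1.    -0.001  0.   ]]
(301, 400, 3)
(334, 400, 3)
```

View pics/crop0.png

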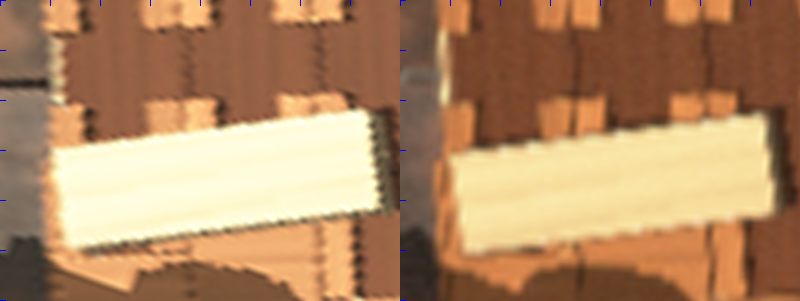

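View pics/crop2.png

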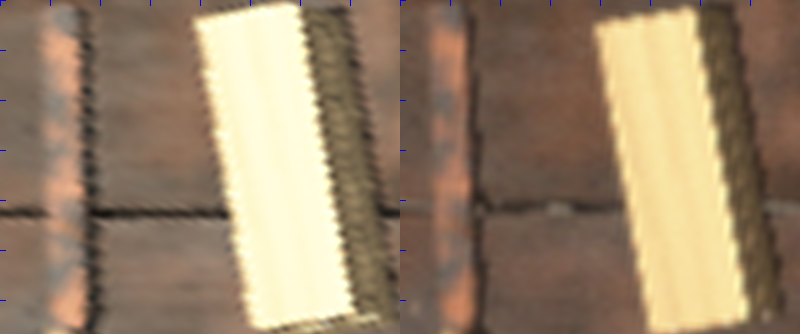

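```bash
cat >> h.py <<'E'
def go(bot,x,y,z,th,o=None):
    o=o or bot.get_obs();Rt=q2R(o["tool_rot"])
    d=Rt.T@(np.array([x,y,z])-o["eef_pos"])/0.04
    t=np.radians(th);yv=np.array([np.cos(t),np.sin(t),0]);xv=np.array([0,0,-1.]);zv=np.cross(xv,yv)
    Rd=np.stack([xv,yv,zv],1);rv=R.from_matrix(Rt.T@Rd).as_rotvec()/(2*np.pi)
    th0=np.degrees(np.arctan2(Rt[1,1],Rt[0,1]))
    d2=Rd.T@(np.array([x,y,z])-o["eef_pos"])/0.04
    print("t",round(o["t"],2),"pos",o["eef_pos"].round(4),"th",th0.round(2),"shift",d.round(3),"shift-after-turn",d2.round(3),"turn",rv.round(4),"w",round(o["gripper_width"],3),"F",o["contact_force"].round(1))
E
python3 -c "
from station import bot
from h import *
go(bot,.431,.16,.23,7.6)"
```

```text
t 0.15 pos [0.1484 0.658  0.2306] th 77.29 shift [  0.03  -10.591   9.63 ] shift-after-turn [ 0.014  5.356 13.275] turn [0.1936 0.0002 0.0002] w 0.997 F [0.7 0.1 0.2]
```

Call:
step_arm(
  plan=[
    [0,-0.88,0.8,0,0,0],
    [0,-0.88,0.8,0,0,0],
    [0,-0.88,0.8,0,0,0],
    [0,-0.88,0.8,0,0,0],
    [0,-0.88,0.8,0,0,0],
    [0,-0.88,0.8,0,0,0],
    [0,-0.88,0.8,0,0,0],
    [0,-0.88,0.8,0,0,0],
  ],
)

```text
t: 1.15
eef_pos: [0.3368, 0.3259, 0.2313]
tool_rot: [0.703, 0.078, 0.703, -0.078]
contact_force: [1.0, 0.1, -0.5]
gripper_width: 0.996
```

```bash
python3 -c "
from station import bot
from h import *
go(bot,.431,.16,.23,7.6)"
```

```text
t 1.15 pos [0.3368 0.3259 0.2313] th 77.29 shift [ 0.032 -3.528  3.21 ] shift-after-turn [0.032 1.786 4.423] turn [ 0.1936 -0.     -0.    ] w 0.996 F [ 1.   0.1 -0.5]
```

Call:
step_arm(
  plan=[
    [0,-0.88,0.8,0,0,0],
    [0,-0.88,0.8,0,0,0],
    [0,-0.88,0.8,0,0,0],
    [0,-0.88,0.8,0.0277,0,0],
    [0,0,0,0.0277,0,0],
    [0,0,0,0.0277,0,0],
    [0,0,0,0.0277,0,0],
    [0,0,0,0.0277,0,0],
  ],
)

```text
t: 2.15
eef_pos: [0.43, 0.1618, 0.2312]
tool_rot: [0.603, 0.369, 0.603, -0.369]
contact_force: [0.4, 0.1, -0.1]
gripper_width: 0.999
```

Call:
step_arm(
  plan=[
    [0,0,0,0.0277,0,0],
    [0,0,0,0.0274,0,0],
    [0,0,0,0,0,0],
  ],
)

```text
t: 2.52
eef_pos: [0.4299, 0.1619, 0.2312]
tool_rot: [0.532, 0.465, 0.532, -0.465]
contact_force: [0.4, 0.7, -0.4]
gripper_width: 0.998
```

```bash
cat > look.py <<'E'
from station import bot
from h import *
import sys,pickle
n=sys.argv[1]
o=bot.get_obs();p,d=bot.read_camera("wrist")
pose=cam_pose(bot,"wrist",o)
cv2.imwrite(f"pics/w_{n}.png",p[:,:,::-1]);pickle.dump((pose,d,o),open(f"pics/w_{n}.pkl","wb"))
print("t",o["t"],o["eef_pos"].round(4),pose[2].round(3))
E
python3 look.py board; python3 -c "
from station import bot
from h import *
go(bot,.431,.16,.23,7.6)"
```

```text
t 2.525 [0.4299 0.1619 0.2312] [0.42  0.242 0.374]
t 2.58 pos [0.43   0.1619 0.2312] th 7.81 shift [0.03  0.019 0.052] shift-after-turn [0.03  0.019 0.052] turn [0.0006 0.     0.    ] w 1.0 F [-0.2  0.3  1.2]
```

View pics/w_board.png

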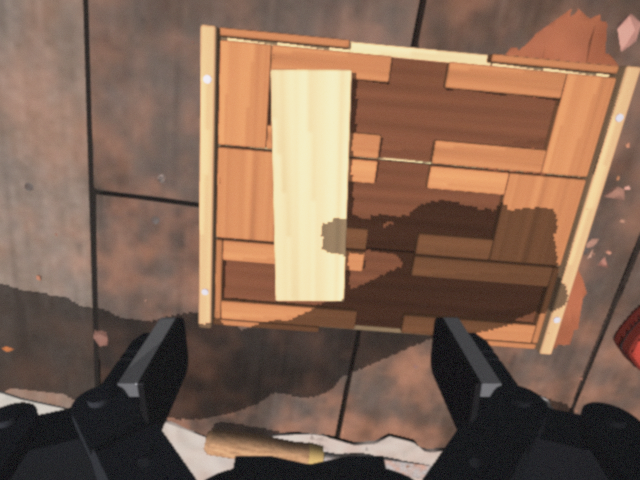

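Call:
step_arm(
  plan=[
    [0,0.25,-0.7,0,0,0],
    [0,0.25,-0.7,0,0,0],
    [0,0.25,-0.6,0,0,0],
    [0,0,0,0,0,0],
  ],
)

```text
t: 3.08
eef_pos: [0.4493, 0.2486, 0.231]
tool_rot: [0.533, 0.464, 0.534, -0.464]
contact_force: [-0.4, -0.7, -0.9]
gripper_width: 1.004
```

```bash
python3 look.py board2
```

```text
t 3.075 [0.4493 0.2486 0.231 ] [0.439 0.329 0.374]
```

Call:
step_arm(
  plan=[
    [0,0.3,-1,0,0,0],
    [0,0.3,-1,0,0,0],
    [0,0.3,-1,0,0,0],
    [0,0.3,-1,0,0,0],
    [0,0.3,-0.8,0,0,0],
    [0,0,0,0,0,0],
  ],
)

```text
t: 3.88
eef_pos: [0.4827, 0.4458, 0.2306]
tool_rot: [0.533, 0.465, 0.533, -0.465]
contact_force: [0.3, -1.0, 0.4]
gripper_width: 1.0
```

```bash
python3 look.py pile
```

```text
t 3.875 [0.4827 0.4458 0.2306] [0.472 0.526 0.373]
```

View pics/w_board2.png

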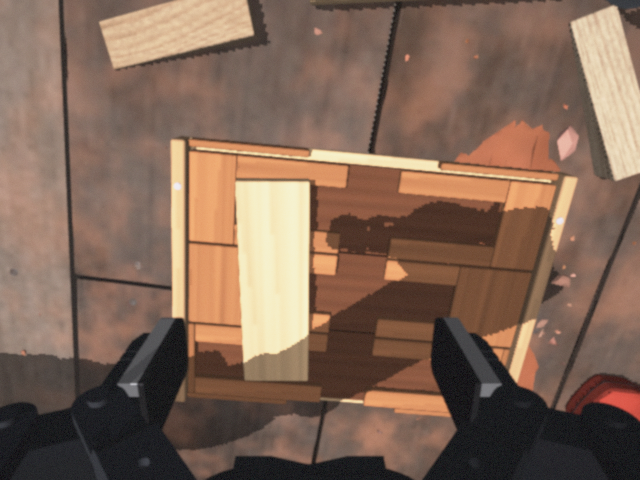

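View pics/w_pile.png

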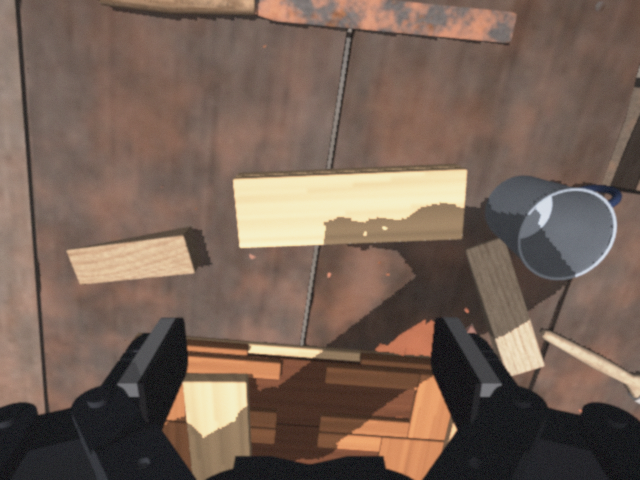

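```bash
cat > crop.py <<'E'
import cv2,sys,numpy as np
# crop.py name out s  u0 v0 size ...
n,out,s=sys.argv[1],sys.argv[2],int(sys.argv[3])
a=list(map(int,sys.argv[4:]));img=cv2.imread(f"pics/{n}.png");L=[]
for i in range(0,len(a),3):
    u,v,w=a[i:i+3]
    c=cv2.resize(img[v:v+w,u:u+w],None,fx=s,fy=s,interpolation=cv2.INTER_CUBIC)
    for k in range(0,w,5): cv2.line(c,(k*s,0),(k*s,8 if k%10==0 else 4),(255,255,0));cv2.line(c,(0,k*s),(8 if k%10==0 else 4,k*s),(255,255,0))
    c[:, -2:]=0;c[-2:]=0
    cv2.putText(c,f"{u},{v}",(12,20),0,.5,(0,255,0),1);L.append(c)
h=len(L)//2 if len(L)>2 else len(L)
rows=[np.hstack(L[i:i+h]) for i in range(0,len(L),h)]
cv2.imwrite(f"pics/{out}.png",np.vstack(rows))
E
python3 crop.py w_board c_board 8 260 60 35 335 60 35 265 280 35 330 280 35
python3 crop.py w_board2 c_board2 8 225 165 35 295 165 35 230 365 35 295 365 35
python3 crop.py w_pile c_pile 8 220 160 35 450 150 35 220 230 35 445 225 35
```

```text
(no output)
```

View pics/c_board.png

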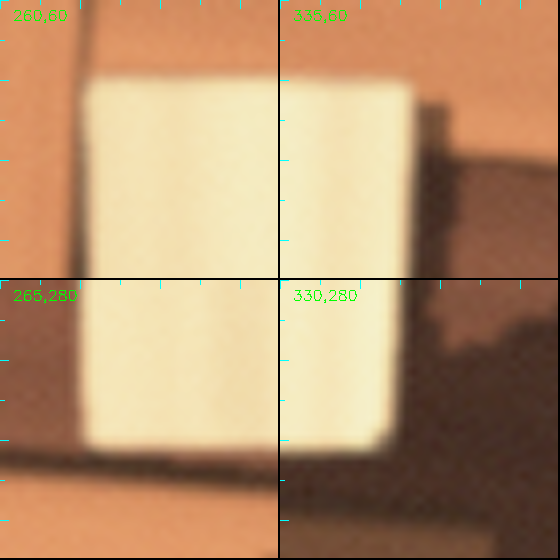

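View pics/c_board2.png

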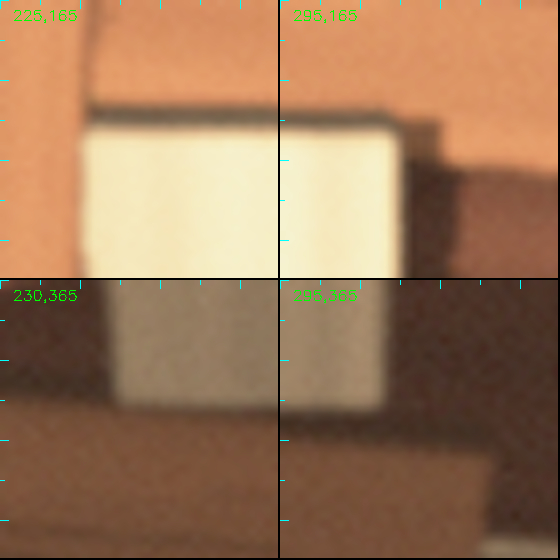

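View pics/c_pile.png

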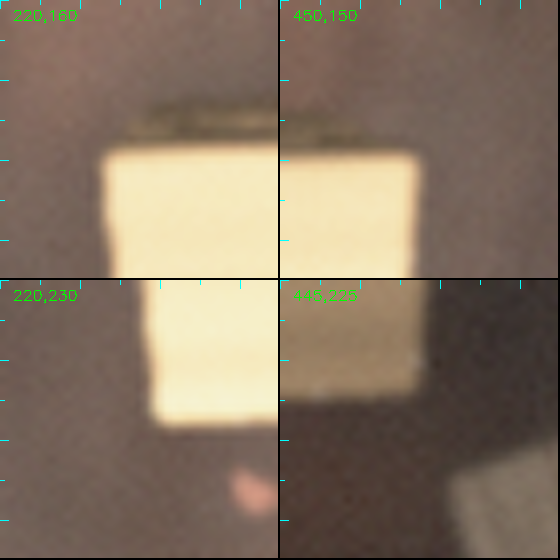

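```bash
cat > rect.py <<'E'
from h import *
import pickle
def fit(P,L,W):
    P=np.asarray(P)[:,:2];c=P.mean(0)
    # order TL,TR,BL,BR
    e=np.linalg.norm(P-np.roll(P,1,0),axis=1)
    return c
def L(n): return pickle.load(open(f"pics/w_{n}.pkl","rb"))[0]
def tri(obs):
    A=[];b=[]
    for (K,Rc,t),uv in obs:
        c=Rc@np.array([(uv[0]-K[0,2])/K[0,0],-(uv[1]-K[1,2])/K[1,1],-1]);c/=np.linalg.norm(c)
        M=np.eye(3)-np.outer(c,c);A.append(M);b.append(M@t)
    return np.linalg.lstsq(np.vstack(A),np.hstack(b),rcond=None)[0]
E
python3 - <<'E'
from rect import *
B1=[(270.3,69.1),(351.1,69.5),(274.8,300.8),(343.9,300.9)]
B2=[(234.9,180.5),(309.5,180.8),(243.9,380.4),(307.6,380.8)]
T=np.array([tri([(L("board"),a),(L("board2"),b)]) for a,b in zip(B1,B2)]);print(T.round(4))
def rep(n,uv,z):
    P=ray(*L(n),np.array(uv),z)[:,:2];TL,TR,BL,BR=P
    print(n,z,"c",P.mean(0).round(4),"top",np.linalg.norm(TR-TL).round(4),np.linalg.norm(BR-BL).round(4),"side",np.linalg.norm(TL-BL).round(4),np.linalg.norm(TR-BR).round(4),
     "ang top",[np.degrees(np.arctan2(*(b-a)[::-1])).round(2) for a,b in((TL,TR),(BL,BR),(BL,TL),(BR,TR))])
rep("board",B1,.037);rep("board2",B2,.037)
rep("pile",[(232.5,178.3),(467,168.6),(238.6,247.6),(462,238.9)],.030)
E
```

```text
[[0.3894 0.2525 0.0358]
 [0.4485 0.2603 0.0346]
 [0.4136 0.0637 0.036 ]
 [0.4732 0.0727 0.0376]]
board 0.037 c [0.431  0.1624] top 0.0594 0.0606 side 0.1897 0.1895 ang top [np.float64(7.44), np.float64(7.64), np.float64(97.25), np.float64(97.61)]
board2 0.037 c [0.4313 0.1626] top 0.0594 0.0598 side 0.1899 0.1901 ang top [np.float64(7.74), np.float64(7.55), np.float64(97.35), np.float64(97.46)]
pile 0.03 c [0.5182 0.4374] top 0.1892 0.1902 side 0.0599 0.06 ang top [np.float64(10.25), np.float64(10.24), np.float64(99.56), np.float64(100.55)]
```

```bash
python3 -c "
from station import bot
from h import *
go(bot,.4312,.1625,.09,7.5)"
```

```text
t 3.92 pos [0.4832 0.4436 0.2307] th 7.69 shift [ 3.525 -2.226  6.788] shift-after-turn [ 3.517 -2.205  6.798] turn [0.0005 0.0001 0.0001] w 0.998 F [ 0.2 -0.8  0.2]
```

Call:
step_arm(
  plan=[
    [0,-0.3,0.9,0,0,0],
    [0,-0.3,0.9,0,0,0],
    [0,-0.3,0.9,0,0,0],
    [0,-0.3,0.9,0,0,0],
    [0.5,-0.3,0.9,0,0,0],
    [0.5,-0.3,0.9,0,0,0],
    [0.5,-0.3,0.9,0,0,0],
    [0.5,-0.1,0.5,0.0005,0,0],
  ],
)

```text
t: 4.92
eef_pos: [0.4309, 0.1585, 0.151]
tool_rot: [0.53, 0.467, 0.531, -0.468]
contact_force: [0.4, -0.2, 0.2]
gripper_width: 0.999
```

Call:
step_arm(
  plan=[
    [0.5,0,0,0,0,0],
    [0.5,0,0,0,0,0],
    [0.5,0,0,0,0,0],
    [0,0,0,0,0,0],
    [0,0,0,0,0,0],
  ],
)

```text
t: 5.55
eef_pos: [0.4323, 0.1615, 0.092]
tool_rot: [0.531, 0.467, 0.531, -0.467]
contact_force: [-0.9, 0.8, 0.2]
gripper_width: 0.999
```

```bash
python3 -c "
from station import bot
from h import *
go(bot,.4312,.1625,.02,7.5)"
```

```text
t 5.55 pos [0.4323 0.1615 0.092 ] th 7.36 shift [ 1.8   -0.024 -0.027] shift-after-turn [ 1.8   -0.023 -0.027] turn [-0.0004 -0.     -0.0001] w 0.999 F [-0.9  0.8  0.2]
```

Call:
step_arm(
  plan=[
    [0.4,-0.025,-0.025,0,0,0],
    [0.4,0,0,0,0,0],
    [0.4,0,0,0,0,0],
    [0.35,0,0,0,0,0],
    [0.25,0,0,0,0,0],
    [0,0,0,0,0,0],
    [0,0,0,0,0,0],
  ],
)

```text
t: 6.42
eef_pos: [0.4312, 0.1631, 0.0195]
tool_rot: [0.531, 0.467, 0.531, -0.467]
contact_force: [-0.5, -0.6, 0.1]
gripper_width: 0.998
```

Call:
step_arm(
  plan=[
    [0,0,0,0,0,0],
    [0,0,0,0,0,0],
    [0,0,0,0,0,0],
    [0,0,0,0,0,0],
    [0,0,0,0,0,0],
    [0,0,0,0,0,0],
  ],
  fingers=1,
  force=40,
)

```text
t: 7.18
eef_pos: [0.4313, 0.1633, 0.0199]
tool_rot: [0.531, 0.467, 0.531, -0.466]
contact_force: [-1.0, -2.2, 5.6]
gripper_width: 0.684
```

```bash
python3 -c "
from station import bot
from h import *
go(bot,.4312,.1625,.02,7.5)"; python3 look.py grip
```

```text
t 7.17 pos [0.4313 0.1633 0.0199] th 7.41 shift [-0.002 -0.004  0.019] shift-after-turn [-0.002 -0.004  0.019] turn [-0.0002 -0.0001 -0.0001] w 0.684 F [-1.  -2.2  5.6]
t 7.175 [0.4313 0.1633 0.0199] [0.421 0.244 0.163]
```

View pics/w_grip.png

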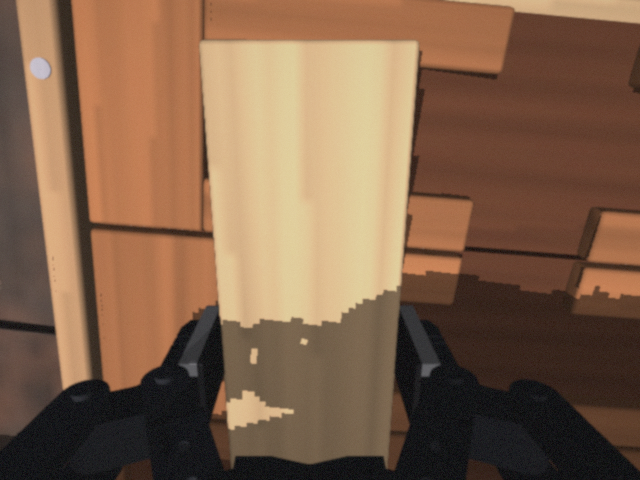

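Call:
step_arm(
  plan=[
    [-0.3,0,0,0,0,0],
    [-0.6,0,0,0,0,0],
    [-0.8,0,0,0,0,0],
    [-0.8,0,0,0,0,0],
    [0,0,0,0,0,0],
  ],
)

```text
t: 7.85
eef_pos: [0.4325, 0.1639, 0.1218]
tool_rot: [0.532, 0.468, 0.531, -0.465]
contact_force: [0.0, -0.0, -2.2]
gripper_width: 0.691
```

```bash
python3 -c "
from station import bot
from h import *
go(bot,.5182,.4374,.12,100.2)"; python3 look.py lift
```

```text
t 7.85 pos [0.4325 0.1639 0.1218] th 7.42 shift [ 0.076  3.007 -6.504] shift-after-turn [0.045 6.351 3.319] turn [-0.2577  0.0003 -0.0009] w 0.691 F [ 0.  -0.  -2.2]
t 7.85 [0.4325 0.1639 0.1218] [0.422 0.244 0.265]
```

View pics/w_lift.png

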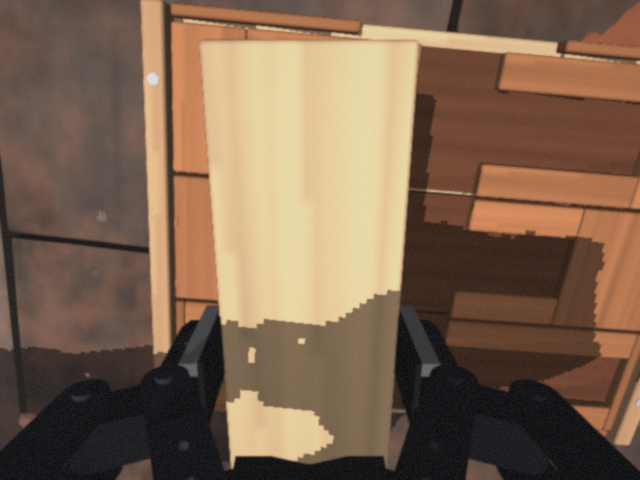

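```bash
python3 - <<'E'
from rect import *
import pickle
p,d,o=pickle.load(open("pics/w_pile.pkl","rb"))
P=cloud(*p,d)
for uv in [(530,230),(570,265),(600,215),(560,190),(515,200)]: print(uv,P[uv[1],uv[0]].round(3))
m=P[170:290,480:625].reshape(-1,3);print(m[:,2].max(), np.percentile(m[:,2],[90,99]))
E
```

```text
(530, 230) [0.688 0.434 0.003]
(570, 265) [0.689 0.427 0.068]
(600, 215) [0.698 0.468 0.068]
(560, 190) [0.656 0.484 0.078]
(515, 200) [0.642 0.467 0.049]
0.3734025937034411 [0.07223977 0.07876448]
```

Call:
step_arm(
  plan=[
    [-0.25,0.3,-0.81,0,0,0],
    [-0.25,0.3,-0.81,0,0,0],
    [-0.25,0.3,-0.81,0,0,0],
    [-0.25,0.3,-0.81,0,0,0],
    [0,0.3,-0.81,-0.02,0,0],
    [0,0,0,-0.0277,0,0],
    [0,0,0,-0.0277,0,0],
    [0,0,0,-0.0277,0,0],
  ],
)

```text
t: 8.9
eef_pos: [0.4687, 0.3309, 0.1577]
tool_rot: [0.653, 0.27, 0.653, -0.272]
contact_force: [0.6, 0.2, -0.9]
gripper_width: 0.687
```

Call:
step_arm(
  plan=[
    [0,0,0,-0.0277,0,0],
    [0,0,0,-0.0277,0,0],
    [0,0,0,-0.0277,0,0],
    [0,0,0,-0.0277,0,0],
    [0,0,0,-0.0277,0,0],
    [0,0,0,0,0,0],
  ],
)

```text
t: 9.65
eef_pos: [0.4689, 0.3308, 0.158]
tool_rot: [0.706, -0.027, 0.707, 0.026]
contact_force: [-0.5, -1.1, -0.7]
gripper_width: 0.693
```

```bash
python3 -c "
from station import bot
from h import *
go(bot,.5182,.4374,.1,100.2)"
```

```text
t 9.65 pos [0.4689 0.3308 0.158 ] th 94.29 shift [1.443 2.566 1.431] shift-after-turn [1.449 2.404 1.684] turn [-0.0164 -0.0004  0.0001] w 0.693 F [-0.5 -1.1 -0.7]
```

Call:
step_arm(
  plan=[
    [0,0,0,-0.0164,0,0],
    [0,0.5,0.34,0,0,0],
    [0,0.6,0.42,0,0,0],
    [0,0.6,0.42,0,0,0],
    [0,0.5,0.35,0,0,0],
    [0,0.2,0.15,0,0,0],
    [0,0,0,0,0,0],
    [0,0,0,0,0,0],
  ],
)

```text
t: 10.65
eef_pos: [0.5184, 0.4366, 0.159]
tool_rot: [0.704, -0.063, 0.705, 0.062]
contact_force: [0.1, -0.4, -1.4]
gripper_width: 0.695
```

```bash
python3 -c "
from station import bot
from h import *
go(bot,.5182,.4374,.06,100.2)"; python3 look.py abovepile
```

```text
t 10.65 pos [0.5184 0.4366 0.159 ] th 100.2 shift [2.475e+00 2.200e-02 1.000e-03] shift-after-turn [ 2.475e+00  1.900e-02 -1.000e-03] turn [ 0.     -0.0001  0.0002] w 0.695 F [ 0.1 -0.4 -1.4]
t 10.65 [0.5184 0.4366 0.159 ] [0.438 0.421 0.302]
```

View pics/w_abovepile.png

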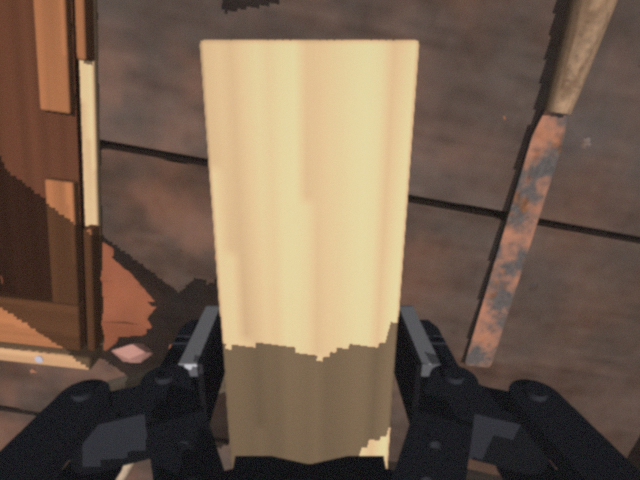

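```bash
python3 crop.py w_abovepile c_ap 8 190 30 35 400 30 35; python3 - <<'E'
from rect import *
from station import bot
m=bot.camera_model("wrist");T=m["T_tool_cam"];K=m["mtx"]
for uv in [(202,41),(418,41),(230,455),(388,455)]:
    c=T[:3,:3]@np.array([(uv[0]-K[0,2])/K[0,0],-(uv[1]-K[1,2])/K[1,1],-1]);s=(-.017-T[0,3])/c[0];print(uv,(T[:3,3]+s*c).round(4))
E
```

```text
(202, 41) [-0.017  -0.0301 -0.0943]
(418, 41) [-0.017   0.028  -0.0943]
(230, 455) [-0.017  -0.0309  0.048 ]
(388, 455) [-0.017   0.0284  0.048 ]
```

View pics/c_ap.png

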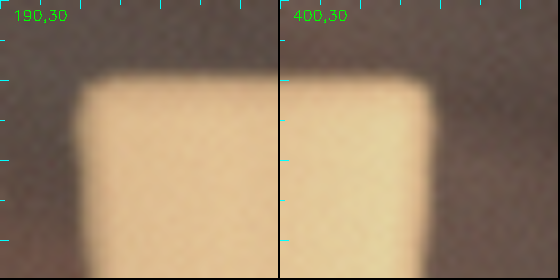

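Call:
step_arm(
  plan=[
    [0.6,0.02,0,0,0,0],
    [0.8,0,0,0,0,0],
    [0.8,0,0,0,0,0],
    [0.5,0,0,0,0,0],
    [0.3,0,0,0,0,0],
    [0.17,0,0,0,0,0],
    [0,0,0,0,0,0],
    [0,0,0,0,0,0],
  ],
)

```text
t: 11.7
eef_pos: [0.5189, 0.4392, 0.0334]
tool_rot: [0.705, -0.063, 0.704, 0.064]
contact_force: [0.1, 0.1, -0.6]
gripper_width: 0.694
```

```bash
python3 -c "
from station import bot
from h import *
go(bot,.5182,.4374,.028,100.2)"
```

```text
t 11.7 pos [0.5189 0.4392 0.0334] th 100.29 shift [ 0.135 -0.041 -0.026] shift-after-turn [ 0.135 -0.041 -0.026] turn [ 0.0003  0.0002 -0.0001] w 0.694 F [ 0.1  0.1 -0.6]
```

Call:
step_arm(
  plan=[
    [0.05,-0.03,-0.015,0,0,0],
    [0.04,0,0,0,0,0],
    [0,0,0,0,0,0],
    [0,0,0,0,0,0],
  ],
)

```text
t: 12.2
eef_pos: [0.518, 0.4375, 0.0289]
tool_rot: [0.704, -0.063, 0.704, 0.063]
contact_force: [-0.0, 0.1, -1.1]
gripper_width: 0.692
```

```bash
python3 -c "
from station import bot
from h import *
for i in range(3):
  go(bot,.5182,.4374,.028,100.2); bot.read_camera('side')"
```

```text
t 12.2 pos [0.518  0.4375 0.0289] th 100.3 shift [ 0.023 -0.003  0.003] shift-after-turn [ 0.023 -0.003  0.004] turn [ 0.0003  0.     -0.    ] w 0.692 F [-0.   0.1 -1.1]
t 12.25 pos [0.5181 0.4375 0.0289] th 100.3 shift [ 0.023 -0.003  0.003] shift-after-turn [ 0.023 -0.003  0.003] turn [ 0.0003  0.     -0.    ] w 0.695 F [-0.1  0.5 -0.8]
t 12.3 pos [0.518  0.4375 0.0289] th 100.3 shift [ 0.023 -0.003  0.004] shift-after-turn [ 0.023 -0.003  0.004] turn [ 0.0003 -0.     -0.    ] w 0.693 F [ 0.  -0.3 -1.3]
```

Precise when settled. Down one more millimetre at a time until contact.

Call:
step_arm(
  plan=[
    [0.02,0,0,0.0003,0,0],
    [0.02,0,0,0,0,0],
    [0,0,0,0,0,0],
  ],
)

```text
t: 12.72
eef_pos: [0.5181, 0.4375, 0.028]
tool_rot: [0.704, -0.063, 0.704, 0.063]
contact_force: [-2.1, -1.2, 6.1]
gripper_width: 0.692
```

Call:
step_arm(
  plan=[
    [0,0,0,0,0,0],
    [0,0,0,0,0,0],
    [0,0,0,0,0,0],
    [0,0,0,0,0,0],
  ],
  fingers=-0.9,
)

```text
t: 13.22
eef_pos: [0.5181, 0.4374, 0.0272]
tool_rot: [0.704, -0.063, 0.704, 0.063]
contact_force: [0.0, 0.6, -0.1]
gripper_width: 0.951
```

Call:
step_arm(
  plan=[
    [-0.3,0,0,0,0,0],
    [-0.6,0,0,0,0,0],
    [-0.9,0,0,0,0,0],
    [-0.9,0,0,0,0,0],
    [-0.9,0,0,0,0,0],
    [-0.9,0,-0.5,0,0,0],
    [0,0,-0.9,0,0,0],
    [0,0,0,0,0,0],
  ],
)

```text
t: 14.22
eef_pos: [0.4605, 0.4281, 0.2089]
tool_rot: [0.704, -0.063, 0.704, 0.064]
contact_force: [0.2, -0.9, 0.6]
gripper_width: 0.947
```

```bash
python3 look.py placed
```

```text
t 14.225 [0.4605 0.4281 0.2089] [0.38  0.412 0.352]
```

View pics/w_placed.png

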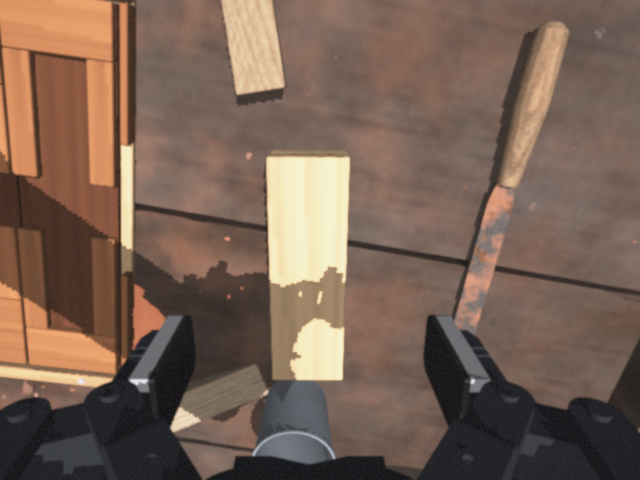

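```bash
python3 crop.py w_placed c_pl 8 255 140 35 325 140 35 260 355 35 325 355 35
```

```text
(no output)
```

View pics/c_pl.png

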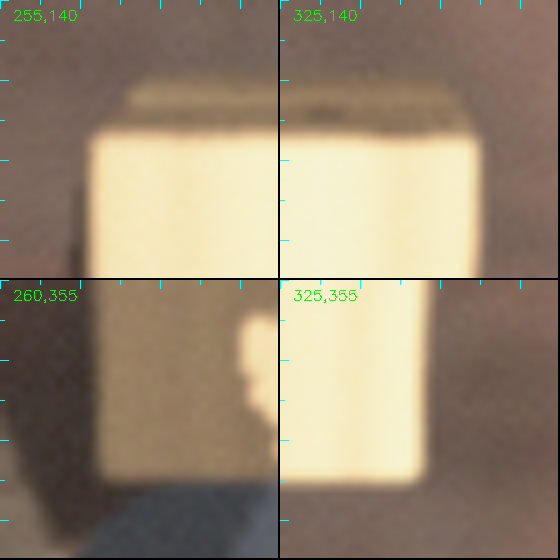

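```bash
python3 - <<'E'
from rect import *
uv=np.array([(265.8,156.4),(349.5,156.7),(271.6,379.5),(342.6,379.7)])
P=ray(*L("placed"),uv,.045)[:,:2];print(P.mean(0).round(4),P.round(4))
TL,TR,BL,BR=P
print([np.degrees(np.arctan2(*(b-a)[::-1])).round(2) for a,b in((TL,BL),(TR,BR),(TL,TR),(BL,BR))],np.linalg.norm(TL-BL),np.linalg.norm(TL-TR))
E
```

```text
[0.5179 0.4363] [[0.43   0.3903]
 [0.4195 0.4489]
 [0.6164 0.4232]
 [0.6058 0.4828]]
[np.float64(10.02), np.float64(10.32), np.float64(100.16), np.float64(100.11)] 0.1893054833476375 0.05959259368719412
```

Call:
step_arm(
  plan=[
    [-0.2,-0.8,0,0,0,0],
    [-0.2,-0.8,0,0,0,0],
    [-0.2,-0.8,0,0,0,0],
    [-0.2,-0.8,0,0,0,0],
    [0,-0.8,0,0,0,0],
    [0,-0.8,-0.3,0.014,0,0],
    [0,-0.8,-0.3,0.014,0,0],
    [0,-0.5,0,0,0,0],
  ],
)

```text
t: 15.28
eef_pos: [0.4765, 0.1815, 0.2395]
tool_rot: [0.707, -0.0, 0.707, 0.0]
contact_force: [0.2, -0.4, -0.1]
gripper_width: 0.949
```

Call:
step_arm(
  plan=[
    [0,0,0,0,0,0],
    [0,0,0,0,0,0],
  ],
)

```text
t: 15.52
eef_pos: [0.4765, 0.1849, 0.2394]
tool_rot: [0.707, -0.001, 0.707, 0.002]
contact_force: [0.3, 0.5, 0.1]
gripper_width: 0.946
```

```bash
python3 look.py tray
```

```text
t 15.525 [0.4765 0.1849 0.2394] [0.395 0.183 0.382]
```

View pics/w_tray.png

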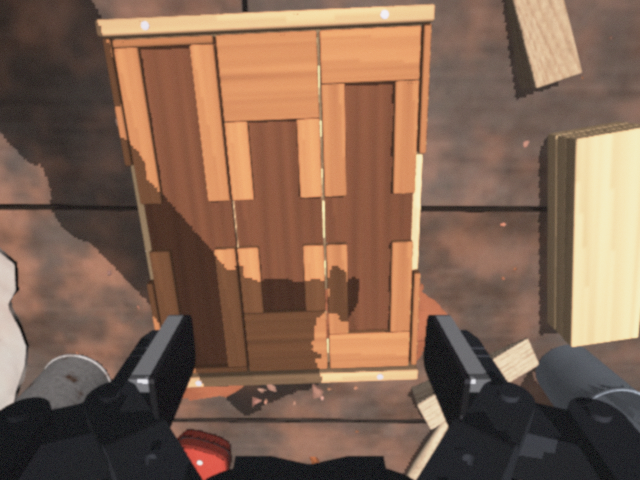

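```bash
python3 - <<'E'
from rect import *
# ortho: row 0 = x max, col 0 = y max ; .5mm/px
o=ortho(cv2.imread("pics/w_tray.png"),*L("tray"),.335,.635,.03,.31,.0005,.022)
for i in range(0,o.shape[1],20): cv2.line(o,(i,0),(i,8 if i%100==0 else 4),(255,255,0))
for i in range(0,o.shape[0],20): cv2.line(o,(0,i),(8 if i%100==0 else 4,i),(255,255,0))
cv2.imwrite("pics/o_tray.png",o);print(o.shape)
o=ortho(cv2.imread("pics/w_board.png"),*L("board"),.335,.635,.03,.31,.0005,.022)
cv2.imwrite("pics/o_tray2.png",o)
E
```

```text
(600, 560, 3)
```

View pics/o_tray.png

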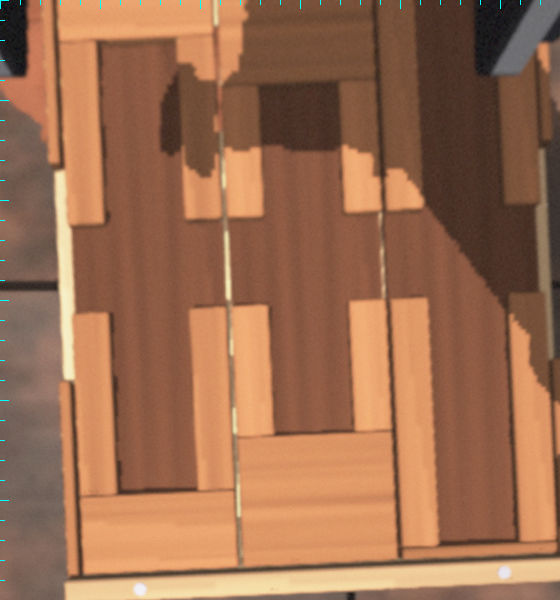

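View pics/o_tray2.png

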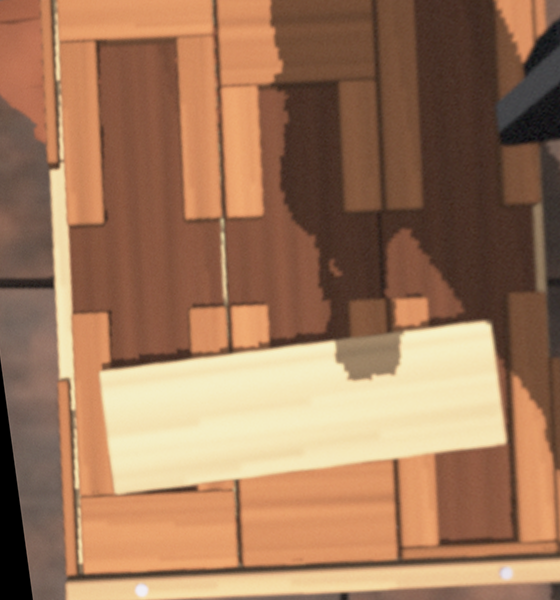

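Call:
step_arm(
  plan=[
    [0,-1,-0.1,0,0,0],
    [0,-1,-0.1,0,0,0],
    [0,-1,-0.1,0,0,0],
    [0,-1,-0.1,0,0,0],
    [0,-1,-0.1,0,0,0],
    [0,-1,-0.1,0,0,0],
    [0,-1,-0.1,0,0,0],
    [0,-1,-0.1,0,0,0],
  ],
)

```text
t: 16.58
eef_pos: [0.4454, -0.1368, 0.2394]
tool_rot: [0.707, -0.002, 0.707, 0.002]
contact_force: [-0.5, -0.3, -0.3]
gripper_width: 0.952
```

Call:
step_arm(
  plan=[
    [0,-1,0,0,0,0],
    [0,-0.5,0,0,0,0],
    [0,0,0,0,0,0],
    [0,0,0,0,0,0],
  ],
)

```text
t: 17.08
eef_pos: [0.4453, -0.195, 0.2391]
tool_rot: [0.707, -0.001, 0.707, 0.002]
contact_force: [-0.0, -0.1, -0.2]
gripper_width: 0.952
```

```bash
python3 look.py ch1
```

```text
t 17.075 [ 0.4453 -0.195   0.2391] [ 0.364 -0.197  0.382]
```

Call:
step_arm(
  plan=[
    [0,-1,0,0,0,0],
    [0,-1,0,0,0,0],
    [0,-1,0,0,0,0],
    [0,0,0,0,0,0],
    [0,0,0,0,0,0],
  ],
)

```text
t: 17.75
eef_pos: [0.4455, -0.315, 0.239]
tool_rot: [0.707, -0.001, 0.707, 0.002]
contact_force: [0.2, -0.0, -0.3]
gripper_width: 0.95
```

```bash
python3 look.py ch2
```

```text
t 17.75 [ 0.4455 -0.315   0.239 ] [ 0.364 -0.317  0.382]
```

View pics/w_ch1.png

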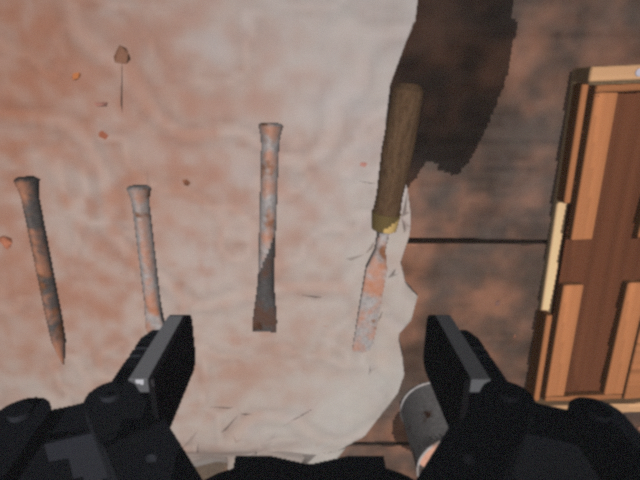

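View pics/w_ch2.png

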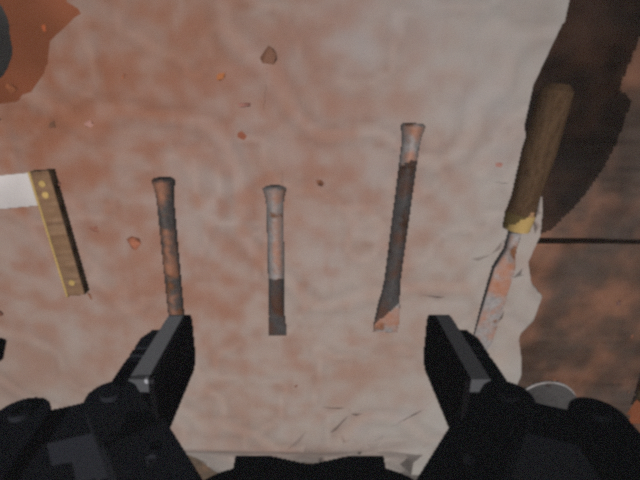

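```bash
python3 crop.py w_ch2 c_s 6 255 175 45 255 300 45 ; python3 crop.py w_ch1 c_l 6 248 112 45 243 295 45 385 75 45 340 315 45; python3 crop.py w_ch2 c_l2 6 390 112 45 365 295 45; python3 crop.py w_ch1 c_s1 6 118 175 45 
python3 - <<'E'
from rect import *
import pickle
for n in("ch1","ch2"):
    p,d,o=pickle.load(open(f"pics/w_{n}.pkl","rb"));P=cloud(*p,d)
    for nm,c,r in (("cloth_s",(310,345),(220,300)),("cloth_m",(180,240),(230,310)),):
        q=P[r[0]:r[1],c[0]:c[1]].reshape(-1,3);print(n,nm,np.median(q,0).round(4),q[:,2].std().round(4))
    for c in ((275,240),(277,310),(402,200),(390,280)) if n=="ch2" else ((269,160),(264,290),(400,120),(372,280)):
        print(n,c,np.median(P[c[1]-2:c[1]+3,c[0]-2:c[0]+3].reshape(-1,3),0).round(4))
E
```

```text
ch1 cloth_s [ 0.5167 -0.1787  0.0033] 0.0215
ch1 cloth_m [ 0.5275 -0.2911  0.0031] 0.0197
ch1 (269, 160) [ 0.4203 -0.23    0.0181]
ch1 (264, 290) [ 0.542  -0.2377  0.0176]
ch1 (400, 120) [ 0.3863 -0.1239  0.0295]
ch1 (372, 280) [ 0.5338 -0.1362  0.0123]
ch2 cloth_s [ 0.5168 -0.2986  0.003 ] 0.0226
ch2 cloth_m [ 0.5274 -0.4108  0.0034] 0.0244
ch2 (275, 240) [ 0.4921 -0.3464  0.018 ]
ch2 (277, 310) [ 0.5634 -0.346   0.0171]
ch2 (402, 200) [ 0.4547 -0.2345  0.0175]
ch2 (390, 280) [ 0.5319 -0.24    0.0166]
```

View pics/c_s.png

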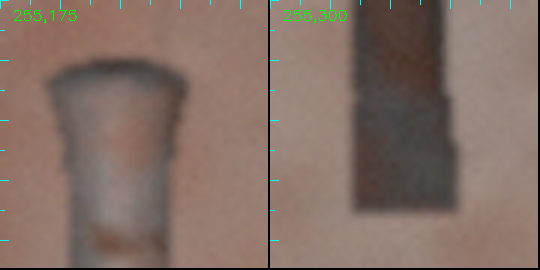

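View pics/c_l.png

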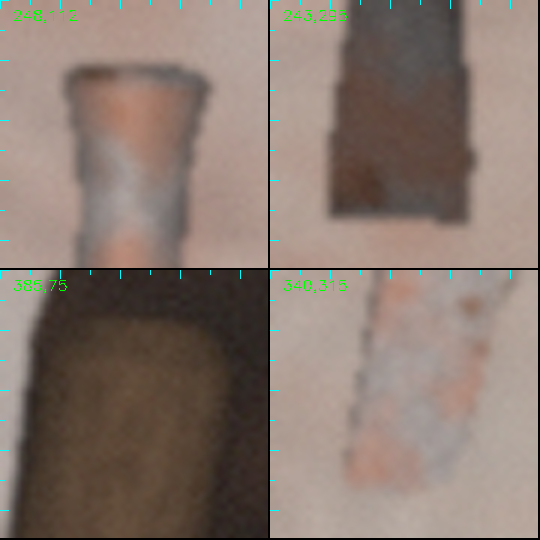

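View pics/c_l2.png

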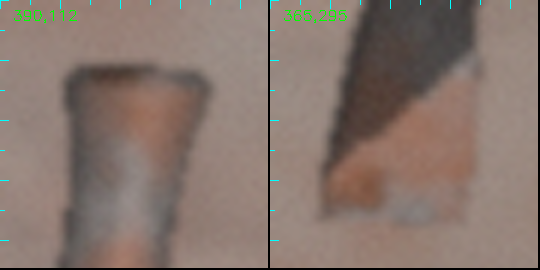

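View pics/c_s1.png

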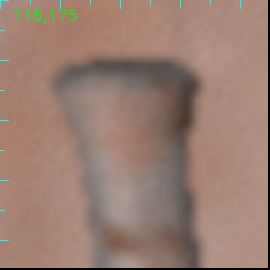

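```bash
python3 - <<'E'
from rect import *
c1,c2=L("ch1"),L("ch2")
print("short head",tri([(c1,(138.3,186.2)),(c2,(273.7,186.2))]).round(4))
print("long head",tri([(c1,(270.5,123.5)),(c2,(412.5,124))]).round(4))
print("long blade",tri([(c1,(264.2,330.7)),(c2,(385,330.3))]).round(4))
print("wood ferrule",tri([(c1,(385,222)),(c2,(521,222))]).round(4))
def ends(n,c,a,b,za,zb):
    A=ray(*c,np.array(a),np.array(za));B=ray(*c,np.array(b),np.array(zb));v=B-A
    print(n,"mid",((A+B)/2).round(4),"len",np.linalg.norm(v[:2]).round(4),"ang",np.degrees(np.arctan2(v[1],v[0])).round(2))
ends("short",c2,(273.7,186.2),(277,334.5),.012,.006)
ends("long1",c1,(270.5,123.5),(264.2,330.7),.012,.006)
ends("long2",c2,(412.5,124),(385,330.3),.012,.006)
ends("wood",c1,(406.2,82.8),(362,350.3),.018,.008)
E
```

```text
short head [ 0.4451 -0.3472  0.0089]
long head [ 0.3909 -0.2288  0.0096]
long blade [ 0.5903 -0.2399  0.0094]
wood ferrule [ 0.4737 -0.129   0.0208]
short mid [ 0.5206 -0.3472  0.009 ] len 0.1529 ang -0.21
long1 mid [ 0.4918 -0.2345  0.009 ] len 0.2024 ang -3.31
long2 mid [ 0.4913 -0.2343  0.009 ] len 0.2014 ang -2.8
wood mid [ 0.486  -0.1301  0.013 ] len 0.2568 ang -5.13
```

```bash
python3 - <<'E'
import cv2,numpy as np
a=cv2.imread("pics/w_ch1.png")[60:110,380:440];b=cv2.imread("pics/w_ch1.png")[320:370,335:395]
def e(c,lo,hi): return cv2.resize(np.clip((c.astype(float)-lo)/(hi-lo)*255,0,255).astype(np.uint8),None,fx=6,fy=6,interpolation=cv2.INTER_CUBIC)
cv2.imwrite("pics/wd.png",np.hstack([e(a,20,110),e(b,100,210)]))
E
```

```text
(no output)
```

View pics/wd.png

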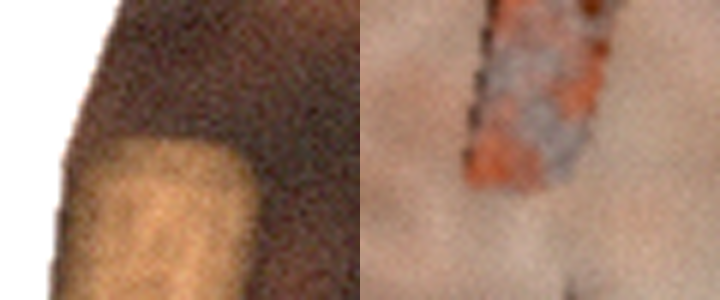

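```bash
python3 -c "
from station import bot
from h import *
go(bot,.5206,-.3472,.05,89.8)"
```

```text
t 17.8 pos [ 0.4455 -0.3147  0.239 ] th 90.25 shift [ 4.725 -0.826  1.874] shift-after-turn [ 4.726 -0.806  1.879] turn [ 0.0013 -0.     -0.0002] w 0.949 F [-0.1  1.3 -0.3]
```

Call:
step_arm(
  plan=[
    [0.6,-0.2,0.4,0.0013,0,0],
    [0.7,-0.2,0.5,0,0,0],
    [0.8,-0.2,0.5,0,0,0],
    [0.8,-0.2,0.48,0,0,0],
    [0.8,0,0,0,0,0],
    [0.6,0,0,0,0,0],
    [0.4,0,0,0,0,0],
    [0,0,0,0,0,0],
  ],
)

```text
t: 18.8
eef_pos: [0.5198, -0.3475, 0.0505]
tool_rot: [0.707, 0.002, 0.708, -0.001]
contact_force: [-0.8, -0.3, 0.1]
gripper_width: 0.949
```

```bash
python3 look.py s1; python3 -c "
from station import bot
from h import *
go(bot,.5206,-.3472,.005,89.8)"
```

```text
t 18.8 [ 0.5198 -0.3475  0.0505] [ 0.438 -0.349  0.193]
t 18.85 pos [ 0.5204 -0.3483  0.0515] th 89.69 shift [1.162 0.027 0.006] shift-after-turn [1.162 0.028 0.006] turn [-0.0003  0.     -0.0001] w 0.949 F [ 0.3 -0.2  0.2]
```

View pics/w_s1.png

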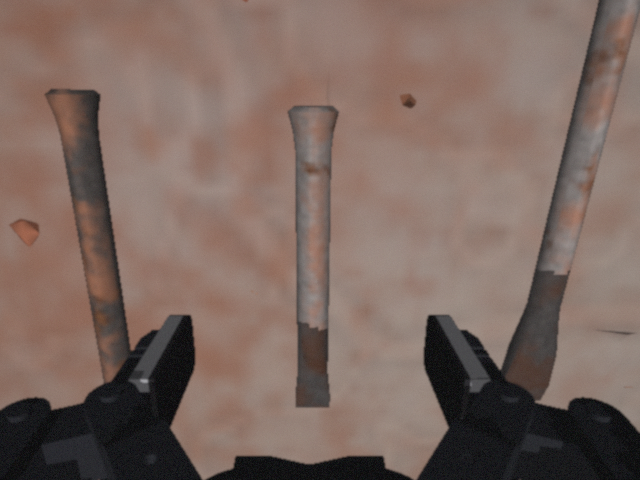

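Call:
step_arm(
  plan=[
    [0.4,0,0,0,0,0],
    [0.4,0,0,0,0,0],
    [0.25,0,0,0,0,0],
    [0.1,0,0,0,0,0],
    [0,0,0,0,0,0],
    [0,0,0,0,0,0],
  ],
)

```text
t: 19.6
eef_pos: [0.5203, -0.3492, 0.0057]
tool_rot: [0.707, 0.002, 0.707, -0.002]
contact_force: [0.3, 0.9, -0.2]
gripper_width: 0.948
```

Call:
step_arm(
  plan=[
    [0,0,0,0,0,0],
    [0,0,0,0,0,0],
    [0,0,0,0,0,0],
    [0,0,0,0,0,0],
    [0,0,0,0,0,0],
    [0,0,0,0,0,0],
    [0,0,0,0,0,0],
    [0,0,0,0,0,0],
  ],
  fingers=1,
  force=60,
)

```text
t: 20.6
eef_pos: [0.5202, -0.3486, 0.0056]
tool_rot: [0.707, 0.002, 0.707, -0.002]
contact_force: [-0.9, 1.6, 5.5]
gripper_width: 0.177
```

```bash
python3 look.py s2; python3 -c "
from station import bot
from h import *
go(bot,.5206,-.3472,.005,89.8)"
```

```text
t 20.6 [ 0.5202 -0.3486  0.0056] [ 0.438 -0.349  0.148]
t 20.65 pos [ 0.5202 -0.3486  0.0056] th 89.65 shift [0.015 0.035 0.01 ] shift-after-turn [0.015 0.035 0.01 ] turn [-0.0004  0.     -0.0001] w 0.178 F [-0.6  2.2  6.2]
```

Call:
step_arm(
  plan=[
    [-0.3,0,0,0,0,0],
    [-0.6,0,0,0,0,0],
    [-0.8,0,0,0,0,0],
    [-0.8,0,0,0,0,0],
    [-0.8,0,0,0,0,0],
    [-0.3,0,0,0,0,0],
    [0,0,0,0,0,0],
  ],
)

```text
t: 21.52
eef_pos: [0.5201, -0.349, 0.1496]
tool_rot: [0.707, 0.002, 0.707, -0.002]
contact_force: [-0.1, -0.4, -2.5]
gripper_width: 0.177
```

```bash
python3 look.py s3; python3 -c "
from station import bot
from h import *
go(bot,.506,.1571,.15,92.5)"
```

```text
t 21.525 [ 0.5201 -0.349   0.1496] [ 0.438 -0.35   0.292]
t 21.57 pos [ 0.5196 -0.3486  0.1486] th 89.64 shift [-0.03  12.641 -0.42 ] shift-after-turn [-0.036 12.646  0.211] turn [-0.0079 -0.0001 -0.0001] w 0.178 F [-0.8  0.3 -2.6]
```

View pics/w_s3.png

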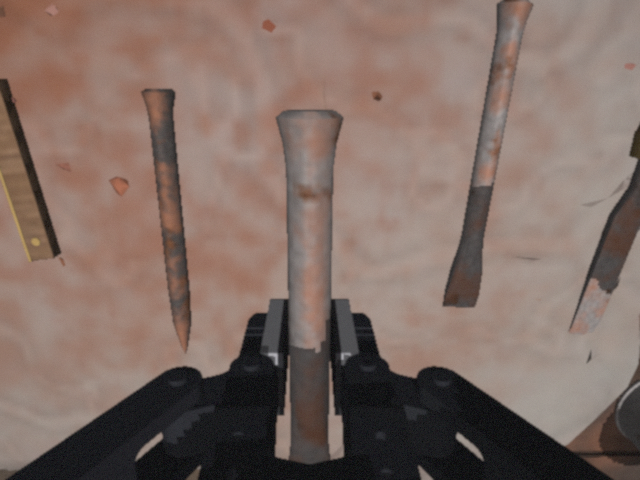

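Call:
step_arm(
  plan=[
    [0,0.5,0,-0.0079,0,0],
    [0,0.9,0.02,0,0,0],
    [0,1,0.02,0,0,0],
    [0,1,0.02,0,0,0],
    [0,1,0.02,0,0,0],
    [0,1,0.02,0,0,0],
    [0,1,0.02,0,0,0],
    [0,1,0.02,0,0,0],
  ],
)

```text
t: 22.58
eef_pos: [0.5124, -0.0503, 0.1483]
tool_rot: [0.706, -0.016, 0.708, 0.017]
contact_force: [0.0, -0.3, -2.8]
gripper_width: 0.175
```

Call:
step_arm(
  plan=[
    [0,1,0.02,0,0,0],
    [0,1,0.02,0,0,0],
    [0,1,0.02,0,0,0],
    [0,1,0,0,0,0],
    [0,0.9,0,0,0,0],
    [0,0.33,0,0,0,0],
    [0,0,0,0,0,0],
    [0,0,0,0,0,0],
  ],
)

```text
t: 23.58
eef_pos: [0.5069, 0.1545, 0.149]
tool_rot: [0.707, -0.015, 0.707, 0.014]
contact_force: [-0.1, 0.0, -2.6]
gripper_width: 0.178
```

```bash
python3 look.py s4; python3 -c "
from station import bot
from h import *
go(bot,.506,.1571,.04,92.5)"
```

```text
t 23.575 [0.5069 0.1545 0.149 ] [0.425 0.15  0.292]
t 23.62 pos [0.507  0.1544 0.1491] th 92.37 shift [ 2.727  0.072 -0.022] shift-after-turn [ 2.728  0.069 -0.023] turn [-0.0004 -0.0001  0.0001] w 0.18 F [ 0.5  1.  -1.8]
```

View pics/w_s4.png

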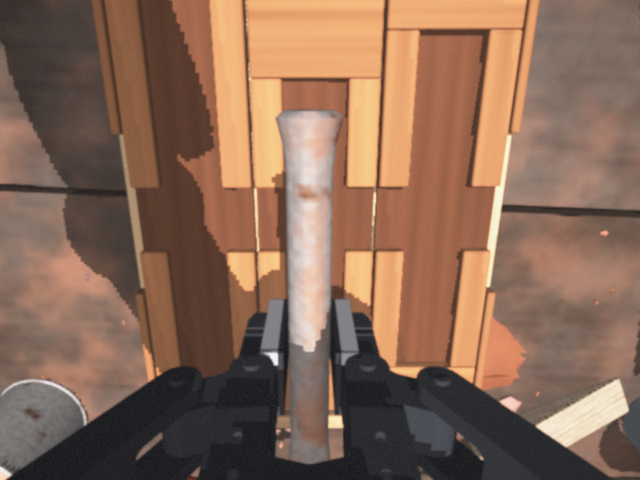

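Call:
step_arm(
  plan=[
    [0.4,0.07,-0.02,0,0,0],
    [0.7,0,0,0,0,0],
    [0.8,0,0,0,0,0],
    [0.6,0,0,0,0,0],
    [0.3,0,0,0,0,0],
    [0.2,0,0,0,0,0],
    [0,0,0,0,0,0],
    [0,0,0,0,0,0],
  ],
)

```text
t: 24.62
eef_pos: [0.5068, 0.1591, 0.03]
tool_rot: [0.707, -0.015, 0.707, 0.015]
contact_force: [-0.7, 0.4, -2.7]
gripper_width: 0.18
```

```bash
python3 look.py s5; python3 -c "
from station import bot
from h import *
go(bot,.506,.1571,.0195,92.5)"
```

```text
t 24.625 [0.5068 0.1591 0.03  ] [0.425 0.154 0.173]
t 24.68 pos [0.5068 0.1592 0.03  ] th 92.48 shift [ 0.263 -0.051 -0.022] shift-after-turn [ 0.263 -0.051 -0.022] turn [-0.0001  0.0002 -0.0001] w 0.175 F [ 0.4 -1.1 -2.7]
```

View pics/w_s5.png

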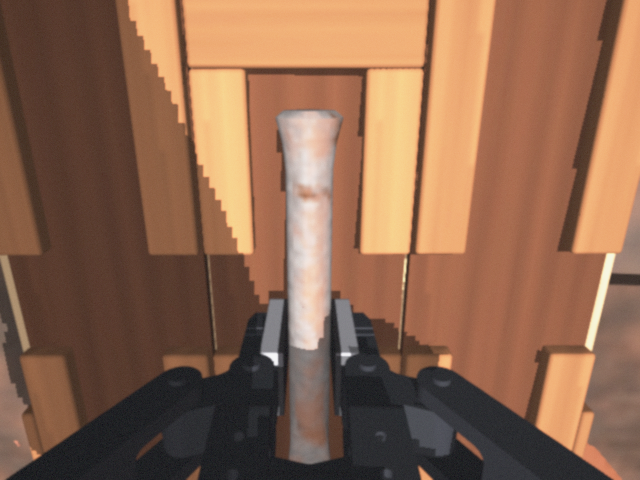

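Well centred. Lower to contact.

Call:
step_arm(
  plan=[
    [0.1,-0.04,0,0,0,0],
    [0.08,0,0,0,0,0],
    [0.05,0,0,0,0,0],
    [0,0,0,0,0,0],
    [0,0,0,0,0,0],
  ],
)

```text
t: 25.3
eef_pos: [0.5063, 0.1574, 0.0201]
tool_rot: [0.707, -0.015, 0.707, 0.015]
contact_force: [-0.7, 0.3, -3.5]
gripper_width: 0.176
```

Call:
step_arm(
  plan=[
    [0.025,0,0,0,0,0],
    [0,0,0,0,0,0],
    [0,0,0,0,0,0],
  ],
)

```text
t: 25.68
eef_pos: [0.5064, 0.1574, 0.0195]
tool_rot: [0.707, -0.015, 0.707, 0.015]
contact_force: [-2.0, -0.5, 6.0]
gripper_width: 0.18
```

Call:
step_arm(
  plan=[
    [0,0,0,0,0,0],
    [0,0,0,0,0,0],
    [0,0,0,0,0,0],
    [0,0,0,0,0,0],
  ],
  fingers=0,
)

```text
t: 26.18
eef_pos: [0.5063, 0.1573, 0.0191]
tool_rot: [0.707, -0.015, 0.707, 0.015]
contact_force: [0.2, 0.3, 0.5]
gripper_width: 0.497
```

Call:
step_arm(
  plan=[
    [-0.3,0,0,0,0,0],
    [-0.6,0,0,0,0,0],
    [-0.9,0,0,0,0,0],
    [-0.9,0,0,0,0,0],
    [-0.9,0,0,0,0,0],
    [0,0,0,0,0,0],
  ],
)

```text
t: 26.92
eef_pos: [0.5082, 0.158, 0.1666]
tool_rot: [0.709, -0.014, 0.705, 0.016]
contact_force: [0.7, -0.1, 0.9]
gripper_width: 0.5
```

```bash
python3 look.py s6; python3 -c "
from station import bot
from h import *
go(bot,.4915,-.2344,.16,87)"
```

```text
t 26.925 [0.5082 0.158  0.1666] [0.426 0.153 0.309]
t 26.98 pos [0.5071 0.1577 0.1648] th 92.48 shift [ 0.102 -9.776 -0.813] shift-after-turn [ 0.12  -9.808  0.124] turn [ 0.0152  0.0005 -0.0003] w 0.5 F [0.5 0.2 0.3]
```

View pics/w_s6.png

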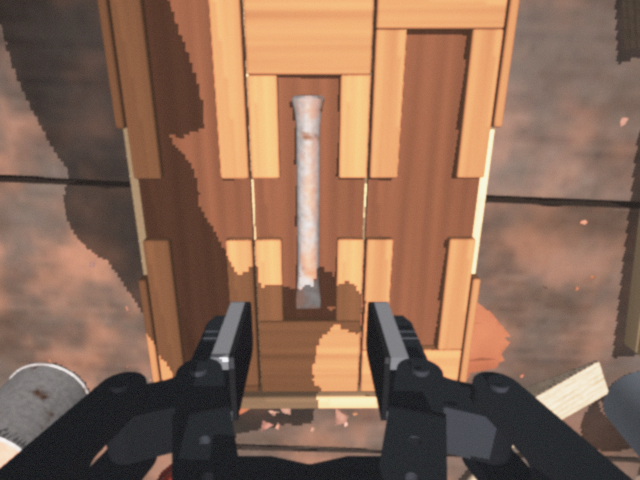

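Call:
step_arm(
  plan=[
    [0,-0.5,0,0.0152,0,0],
    [0,-0.9,0,0,0,0],
    [0,-1,0.02,0,0,0],
    [0,-1,0.02,0,0,0],
    [0,-1,0.02,0,0,0],
    [0,-1,0.02,0,0,0],
    [0,-1,0.02,0,0,0],
    [0,-1,0,0,0,0],
  ],
  fingers=-0.6,
)

```text
t: 27.98
eef_pos: [0.4958, -0.1396, 0.1622]
tool_rot: [0.706, 0.018, 0.708, -0.018]
contact_force: [1.6, 0.6, 0.3]
gripper_width: 0.801
```

Call:
step_arm(
  plan=[
    [0,-1,0,0,0,0],
    [0,-0.9,0,0,0,0],
    [0.5,-0.5,0,0,0,0],
    [0.8,0,0,0,0,0],
    [0.8,0,0,0,0,0],
    [0.5,0,0,0,0,0],
    [0,0,0,0,0,0],
    [0,0,0,0,0,0],
  ],
)

```text
t: 28.98
eef_pos: [0.4917, -0.2345, 0.0594]
tool_rot: [0.707, 0.018, 0.707, -0.019]
contact_force: [0.1, -0.4, 0.4]
gripper_width: 0.797
```

```bash
python3 look.py l1; python3 -c "
from station import bot
from h import *
go(bot,.4915,-.2344,.0055,87)"
```

```text
t 28.975 [ 0.4917 -0.2345  0.0594] [ 0.41  -0.231  0.202]
t 29.02 pos [ 0.4921 -0.2346  0.0597] th 87.0 shift [ 1.356  0.005 -0.016] shift-after-turn [ 1.356  0.005 -0.015] turn [0.     0.0001 0.0001] w 0.8 F [ 0.2 -0.5 -0.1]
```

View pics/w_l1.png

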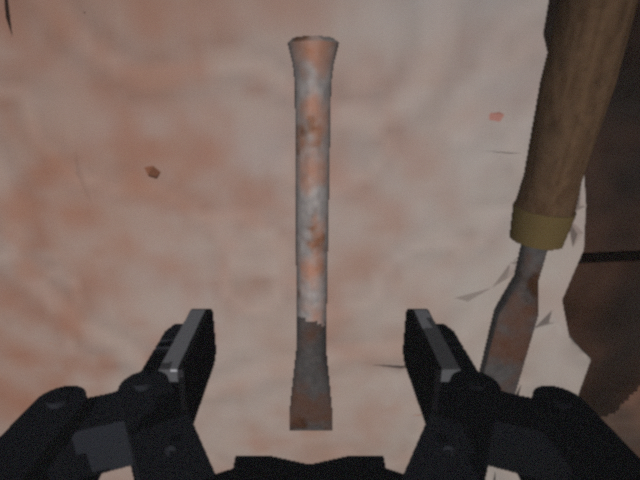

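Aligned. Descend and grip.

Call:
step_arm(
  plan=[
    [0.4,0,0,0,0,0],
    [0.5,0,0,0,0,0],
    [0.3,0,0,0,0,0],
    [0.15,0,0,0,0,0],
    [0,0,0,0,0,0],
    [0,0,0,0,0,0],
  ],
)

```text
t: 29.78
eef_pos: [0.4921, -0.2345, 0.0055]
tool_rot: [0.707, 0.018, 0.707, -0.019]
contact_force: [-0.7, 0.3, -1.6]
gripper_width: 0.796
```

Call:
step_arm(
  plan=[
    [0,0,0,0,0,0],
    [0,0,0,0,0,0],
    [0,0,0,0,0,0],
    [0,0,0,0,0,0],
    [0,0,0,0,0,0],
    [0,0,0,0,0,0],
    [0,0,0,0,0,0],
    [0,0,0,0,0,0],
  ],
  fingers=1,
  force=60,
)

```text
t: 30.78
eef_pos: [0.4919, -0.2343, 0.0055]
tool_rot: [0.707, 0.019, 0.707, -0.018]
contact_force: [-0.7, 0.3, 6.1]
gripper_width: 0.206
```

Call:
step_arm(
  plan=[
    [-0.3,0,0,0,0,0],
    [-0.6,0,0,0,0,0],
    [-0.8,0,0,0,0,0],
    [-0.8,0,0,0,0,0],
    [-0.8,0,0,0,0,0],
    [-0.3,0,0,0,0,0],
    [0,0,0,0,0,0],
  ],
)

```text
t: 31.65
eef_pos: [0.4919, -0.2343, 0.1494]
tool_rot: [0.707, 0.018, 0.706, -0.018]
contact_force: [-0.0, 0.1, -2.0]
gripper_width: 0.203
```

```bash
python3 look.py l2; python3 -c "
from station import bot
from h import *
go(bot,.5021,.2367,.15,92.5)"
```

```text
t 31.65 [ 0.4919 -0.2343  0.1494] [ 0.41  -0.231  0.292]
t 31.7 pos [ 0.4913 -0.234   0.1485] th 87.02 shift [-0.032 11.766 -0.342] shift-after-turn [-0.037 11.744  0.783] turn [-0.0152 -0.0001 -0.0001] w 0.206 F [ 0.1  0.3 -2.8]
```

View pics/w_l2.png

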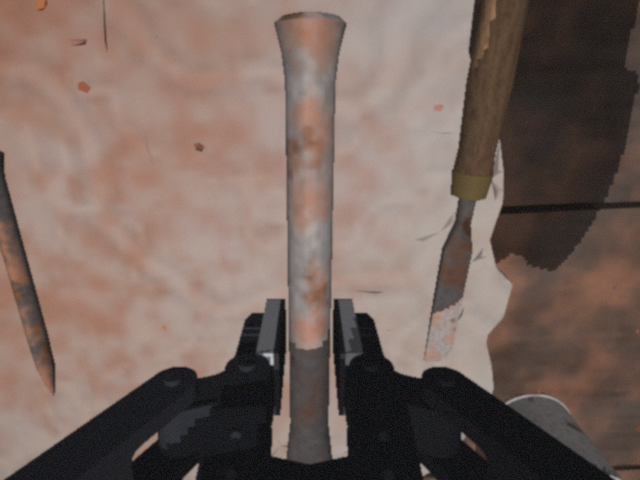

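Call:
step_arm(
  plan=[
    [0,0.5,0,-0.0152,0,0],
    [0,0.9,0.07,0,0,0],
    [0,1,0.07,0,0,0],
    [0,1,0.07,0,0,0],
    [0,1,0.07,0,0,0],
    [0,1,0.07,0,0,0],
    [0,1,0.07,0,0,0],
    [0,1,0.07,0,0,0],
  ],
)

```text
t: 32.7
eef_pos: [0.4993, 0.0633, 0.1476]
tool_rot: [0.706, -0.016, 0.708, 0.015]
contact_force: [1.1, -0.7, -2.5]
gripper_width: 0.206
```

Call:
step_arm(
  plan=[
    [0,1,0.07,0,0,0],
    [0,1,0.07,0,0,0],
    [0,1,0.07,0,0,0],
    [0,0.9,0.07,0,0,0],
    [0,0.44,0.05,0,0,0],
    [0,0,0,0,0,0],
    [0,0,0,0,0,0],
    [0,0,0,0,0,0],
  ],
)

```text
t: 33.7
eef_pos: [0.5062, 0.2343, 0.1491]
tool_rot: [0.707, -0.015, 0.707, 0.014]
contact_force: [-0.7, 0.3, -1.9]
gripper_width: 0.208
```

```bash
python3 look.py l3; python3 -c "
from station import bot
from h import *
go(bot,.5021,.2367,.03,92.5)"
```

```text
t 33.7 [0.5062 0.2343 0.1491] [0.425 0.23  0.292]
t 33.75 pos [0.5063 0.2347 0.1491] th 92.36 shift [ 2.978  0.056 -0.102] shift-after-turn [ 2.978  0.055 -0.102] turn [-0.0004 -0.      0.0001] w 0.205 F [ 0.7 -0.4 -2.4]
```

View pics/w_l3.png

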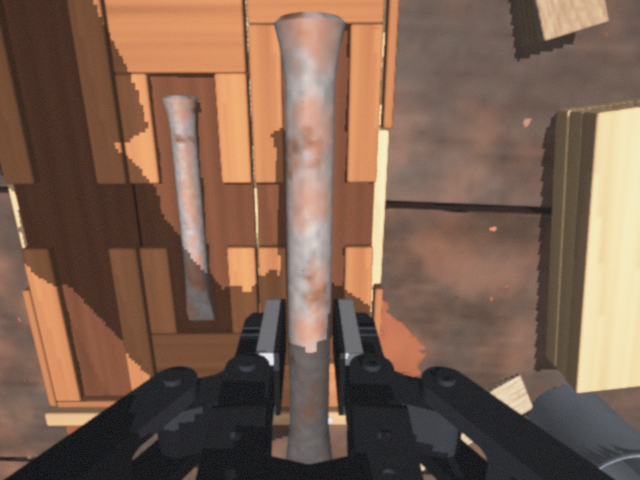

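Call:
step_arm(
  plan=[
    [0.4,0.04,-0.1,0,0,0],
    [0.7,0,0,0,0,0],
    [0.8,0,0,0,0,0],
    [0.6,0,0,0,0,0],
    [0.3,0,0,0,0,0],
    [0.15,0,0,0,0,0],
    [0,0,0,0,0,0],
    [0,0,0,0,0,0],
  ],
)

```text
t: 34.75
eef_pos: [0.5026, 0.238, 0.0318]
tool_rot: [0.707, -0.015, 0.707, 0.016]
contact_force: [-0.4, -0.2, -2.6]
gripper_width: 0.203
```

```bash
python3 look.py l4; python3 -c "
from station import bot
from h import *
go(bot,.5021,.2367,.0195,92.5)"
```

```text
t 34.75 [0.5026 0.238  0.0318] [0.421 0.233 0.175]
t 34.8 pos [0.5026 0.238  0.0319] th 92.48 shift [ 0.31  -0.032 -0.013] shift-after-turn [ 0.31  -0.032 -0.013] turn [-0.      0.0002 -0.0001] w 0.207 F [ 0.5  0.2 -2.3]
```

View pics/w_l4.png

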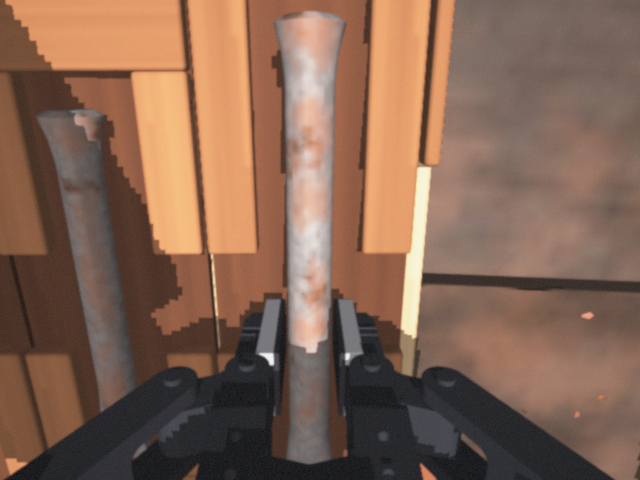

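Call:
step_arm(
  plan=[
    [0.12,-0.03,0,0,0,0],
    [0.1,0,0,0,0,0],
    [0.065,0,0,0,0,0],
    [0,0,0,0,0,0],
    [0,0,0,0,0,0],
  ],
)

```text
t: 35.42
eef_pos: [0.502, 0.2365, 0.0196]
tool_rot: [0.707, -0.015, 0.707, 0.015]
contact_force: [0.3, 0.8, -2.1]
gripper_width: 0.207
```

Call:
step_arm(
  plan=[
    [0.025,0,0,0,0,0],
    [0,0,0,0,0,0],
    [0,0,0,0,0,0],
  ],
)

```text
t: 35.8
eef_pos: [0.5021, 0.2364, 0.0195]
tool_rot: [0.707, -0.015, 0.707, 0.015]
contact_force: [-3.3, -1.3, 8.5]
gripper_width: 0.205
```

Contact. Release with partial opening.

Call:
step_arm(
  plan=[
    [0,0,0,0,0,0],
    [0,0,0,0,0,0],
    [0,0,0,0,0,0],
    [0,0,0,0,0,0],
  ],
  fingers=0.1,
)

```text
t: 36.3
eef_pos: [0.5021, 0.2364, 0.0186]
tool_rot: [0.707, -0.015, 0.707, 0.015]
contact_force: [0.4, 0.3, 0.3]
gripper_width: 0.451
```

Call:
step_arm(
  plan=[
    [-0.3,0,0,0,0,0],
    [-0.6,0,0,0,0,0],
    [-0.9,0,0,0,0,0],
    [-0.9,0,0,0,0,0],
    [-0.9,0,0,0,0,0],
    [-0.5,0,0,0,0,0],
    [0,0,0,0,0,0],
    [0,0,0,0,0,0],
  ],
)

```text
t: 37.3
eef_pos: [0.5015, 0.2362, 0.1822]
tool_rot: [0.707, -0.015, 0.707, 0.015]
contact_force: [0.1, -0.7, -0.6]
gripper_width: 0.447
```

```bash
python3 look.py l5; python3 -c "
from station import bot
from h import *
go(bot,.44,-.13,.2,85)"
```

```text
t 37.3 [0.5015 0.2362 0.1822] [0.42  0.231 0.325]
t 37.35 pos [0.5013 0.2362 0.1818] th 92.49 shift [-0.444 -9.079 -1.931] shift-after-turn [-0.454 -9.253 -0.73 ] turn [ 0.0208 -0.0002  0.0001] w 0.45 F [ 0.7 -0.9 -0. ]
```

View pics/w_l5.png

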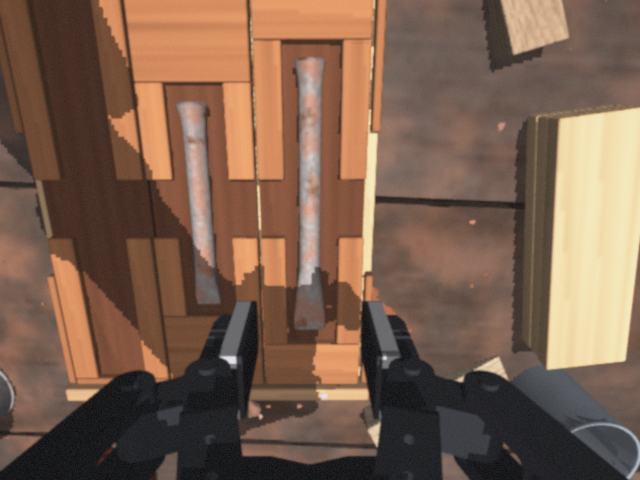

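Call:
step_arm(
  plan=[
    [-0.2,-0.5,0,0.0208,0,0],
    [-0.3,-0.9,-0.07,0,0,0],
    [-0.3,-1,-0.07,0,0,0],
    [-0.2,-1,-0.1,0,0,0],
    [0,-1,-0.1,0,0,0],
    [0,-1,-0.1,0,0,0],
    [0,-1,-0.1,0,0,0],
    [0,-1,-0.1,0,0,0],
  ],
  fingers=-0.6,
)

```text
t: 38.35
eef_pos: [0.4523, -0.0575, 0.2218]
tool_rot: [0.706, 0.031, 0.707, -0.031]
contact_force: [0.2, -0.1, 0.6]
gripper_width: 0.801
```

Call:
step_arm(
  plan=[
    [0,-1,-0.1,0,0,0],
    [0,-0.8,0,0,0,0],
    [0,0,0,0,0,0],
    [0,0,0,0,0,0],
    [0,0,0,0,0,0],
  ],
)

```text
t: 38.98
eef_pos: [0.4432, -0.1264, 0.2223]
tool_rot: [0.706, 0.03, 0.707, -0.03]
contact_force: [0.7, 0.4, 0.2]
gripper_width: 0.799
```

```bash
python3 look.py wd1; python3 -c "
from station import bot
from h import *
go(bot,.487,-.13,.06,85)"
```

```text
t 38.975 [ 0.4432 -0.1264  0.2223] [ 0.362 -0.121  0.365]
t 39.02 pos [ 0.4432 -0.1265  0.2224] th 85.11 shift [4.06  0.007 1.101] shift-after-turn [4.061 0.009 1.098] turn [ 0.0003 -0.0001 -0.    ] w 0.804 F [0.6 0.3 0.4]
```

View pics/w_wd1.png

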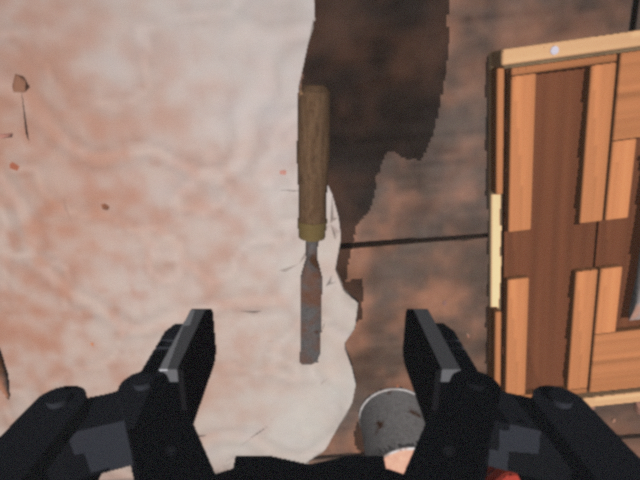

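```bash
python3 crop.py w_wd1 c_wd 6 292 75 45 288 215 45 288 330 45 288 270 45; python3 - <<'E'
from rect import *
c1,c2=L("ch1"),L("wd1")
A=tri([(c1,(406.2,82.6)),(c2,(314,86.5))]);B=tri([(c1,(362,350.5)),(c2,(309.5,363))])
print(A.round(4),B.round(4),((A+B)/2).round(4),np.linalg.norm(A-B),np.degrees(np.arctan2(*(B-A)[1::-1])))
E
```

```text
[ 0.3587 -0.1165  0.0082] [ 0.614  -0.1416  0.0083] [ 0.4864 -0.129   0.0082] 0.25649310626499067 -5.615795277817982
```

View pics/c_wd.png

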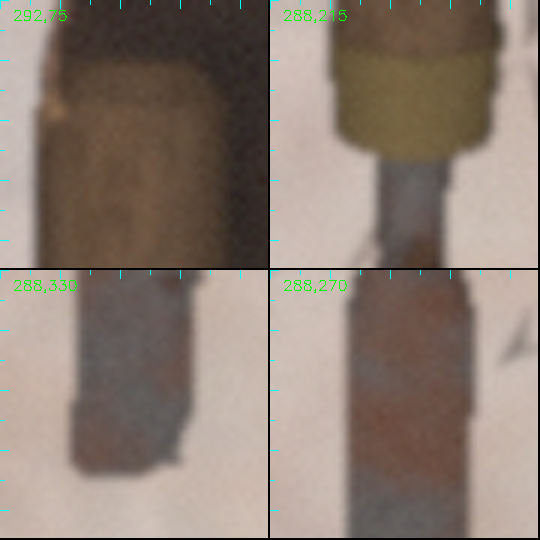

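```bash
python3 - <<'E'
from rect import *
c2=L("wd1")
for z in(.012,.02,.027): print(z,ray(*c2,np.array([(357-45,240.5),(312,222.5),(311,266),(310,407-0)]),np.array([z]*4)).round(4)[:3])
import pickle
p,d,o=pickle.load(open("pics/w_wd1.pkl","rb"));P=cloud(*p,d)
for c in [(313,110),(313,160),(313,210),(312,231),(311,250),(311,275),(311,310),(310,350)]: print(c,np.median(P[c[1]-1:c[1]+2,c[0]-1:c[0]+2].reshape(-1,3),0).round(4))
from station import bot
go(bot,.487,-.1292,.06,84.5)
E
```

```text
0.012 [[ 0.4864 -0.1286  0.012 ]
 [ 0.47   -0.1272  0.012 ]
 [ 0.5104 -0.1314  0.012 ]]
0.02 [[ 0.4836 -0.1284  0.02  ]
 [ 0.4676 -0.127   0.02  ]
 [ 0.507  -0.1312  0.02  ]]
0.027 [[ 0.4811 -0.1282  0.027 ]
 [ 0.4654 -0.1269  0.027 ]
 [ 0.5041 -0.131   0.027 ]]
(313, 110) [ 0.3764 -0.1188  0.0305]
(313, 160) [ 0.4139 -0.1219  0.0295]
(313, 210) [ 0.4551 -0.1252  0.0259]
(312, 231) [ 0.4735 -0.1276  0.0249]
(311, 250) [ 0.4932 -0.13    0.0172]
(311, 275) [ 0.5184 -0.1321  0.0135]
(311, 310) [ 0.5544 -0.1351  0.0113]
(310, 350) [ 0.5999 -0.1399  0.0077]
t 39.02 pos [ 0.4432 -0.1265  0.2224] th 85.11 shift [4.06  0.026 1.099] shift-after-turn [4.061 0.039 1.096] turn [ 0.0017 -0.0001 -0.    ] w 0.804 F [0.6 0.3 0.4]
```

```bash
python3 -c "
from station import bot
from h import *
go(bot,.477,-.1281,.06,84.4)"
```

```text
t 39.02 pos [ 0.4432 -0.1265  0.2224] th 85.11 shift [4.061 0.033 0.847] shift-after-turn [4.061 0.043 0.845] turn [ 0.002  -0.0001 -0.    ] w 0.804 F [0.6 0.3 0.4]
```

Call:
step_arm(
  plan=[
    [0.5,0,0.2,0.002,0,0],
    [0.8,0.02,0.25,0,0,0],
    [0.8,0.02,0.25,0,0,0],
    [0.8,0,0.15,0,0,0],
    [0.7,0,0,0,0,0],
    [0.45,0,0,0,0,0],
    [0,0,0,0,0,0],
    [0,0,0,0,0,0],
  ],
)

```text
t: 40.02
eef_pos: [0.4776, -0.1291, 0.0612]
tool_rot: [0.706, 0.035, 0.706, -0.035]
contact_force: [0.3, 0.3, 0.4]
gripper_width: 0.796
```

```bash
python3 look.py wd2; python3 -c "
from station import bot
from h import *
go(bot,.477,-.1281,.0055,84.4)"
```

```text
t 40.025 [ 0.4776 -0.1291  0.0612] [ 0.396 -0.122  0.204]
t 40.08 pos [ 0.4778 -0.1291  0.0615] th 84.31 shift [ 1.399  0.024 -0.025] shift-after-turn [ 1.399  0.024 -0.023] turn [-0.0003  0.0002 -0.    ] w 0.795 F [ 0.1 -0.  -0.1]
```

View pics/w_wd2.png

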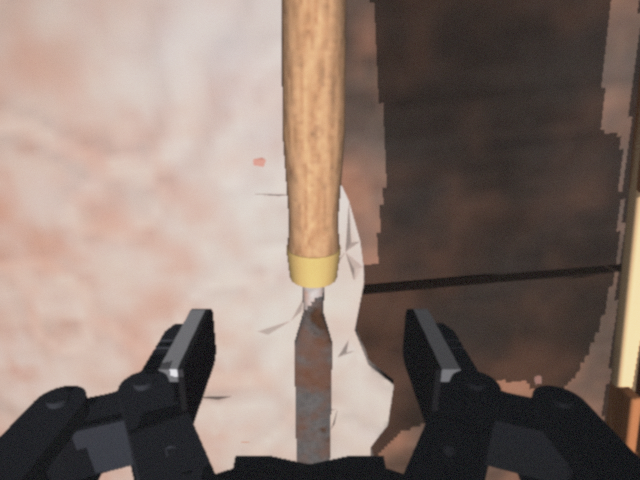

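Call:
step_arm(
  plan=[
    [0.4,0.02,-0.02,0,0,0],
    [0.5,0,0,0,0,0],
    [0.35,0,0,0,0,0],
    [0.15,0,0,0,0,0],
    [0,0,0,0,0,0],
    [0,0,0,0,0,0],
  ],
)

```text
t: 40.83
eef_pos: [0.4767, -0.1286, 0.0051]
tool_rot: [0.707, 0.035, 0.706, -0.035]
contact_force: [-0.0, 0.2, 0.0]
gripper_width: 0.804
```

Call:
step_arm(
  plan=[
    [0,0,0,0,0,0],
    [0,0,0,0,0,0],
    [0,0,0,0,0,0],
    [0,0,0,0,0,0],
    [0,0,0,0,0,0],
    [0,0,0,0,0,0],
    [0,0,0,0,0,0],
    [0,0,0,0,0,0],
  ],
  fingers=1,
  force=80,
)

```text
t: 41.82
eef_pos: [0.4766, -0.1283, 0.0052]
tool_rot: [0.706, 0.035, 0.706, -0.035]
contact_force: [-0.7, 0.4, 5.9]
gripper_width: 0.236
```

```bash
python3 look.py wd3; python3 -c "
from station import bot
from h import *
go(bot,.477,-.1281,.0055,84.4)"
```

```text
t 41.825 [ 0.4766 -0.1283  0.0052] [ 0.395 -0.121  0.148]
t 41.88 pos [ 0.4766 -0.1283  0.0052] th 84.29 shift [-0.008  0.007  0.01 ] shift-after-turn [-0.008  0.007  0.01 ] turn [-0.0003  0.0001 -0.0001] w 0.232 F [-1.8  0.9  5.4]
```

View pics/w_wd3.png

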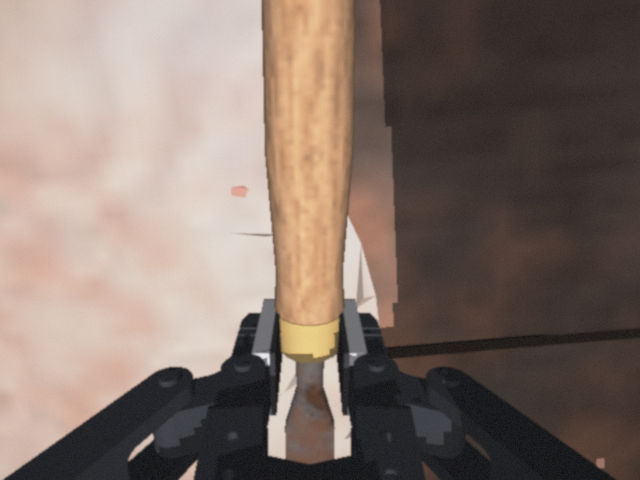

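Call:
step_arm(
  plan=[
    [-0.2,0,0,0,0,0],
    [-0.4,0,0,0,0,0],
    [-0.7,0,0,0,0,0],
    [-0.8,0,0,0,0,0],
    [-0.8,0,0,0,0,0],
    [-0.7,0,0,0,0,0],
    [0,0,0,0,0,0],
    [0,0,0,0,0,0],
  ],
)

```text
t: 42.88
eef_pos: [0.4758, -0.1281, 0.1485]
tool_rot: [0.706, 0.035, 0.706, -0.035]
contact_force: [0.3, 0.6, -1.9]
gripper_width: 0.23
```

```bash
python3 look.py wd4; python3 -c "
from station import bot
from h import *
go(bot,.5045,.0768,.15,92.5);
p,d=bot.read_camera('side');cv2.imwrite('pics/side_wd4.png',cv2.resize(p[200:400,200:450,::-1],None,fx=3,fy=3))"
```

```text
t 42.875 [ 0.4758 -0.1281  0.1485] [ 0.395 -0.121  0.291]
t 42.92 pos [ 0.4756 -0.1281  0.1481] th 84.29 shift [-0.048  5.17   0.209] shift-after-turn [-0.048  5.087  0.946] turn [-0.0228 -0.0002 -0.    ] w 0.231 F [-0.   0.4 -2.7]
```

View pics/w_wd4.png

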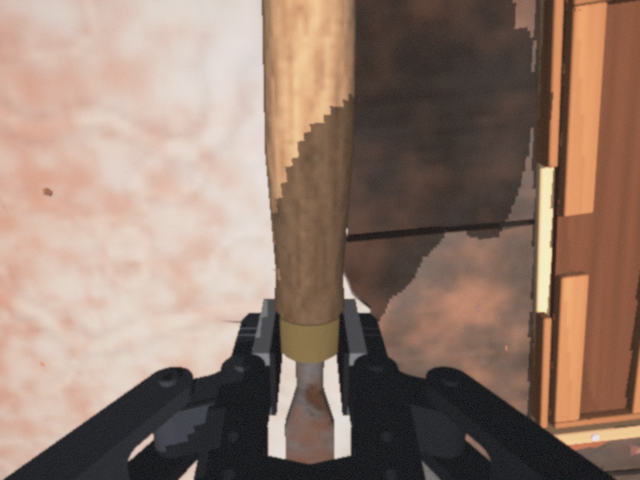

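View pics/side_wd4.png

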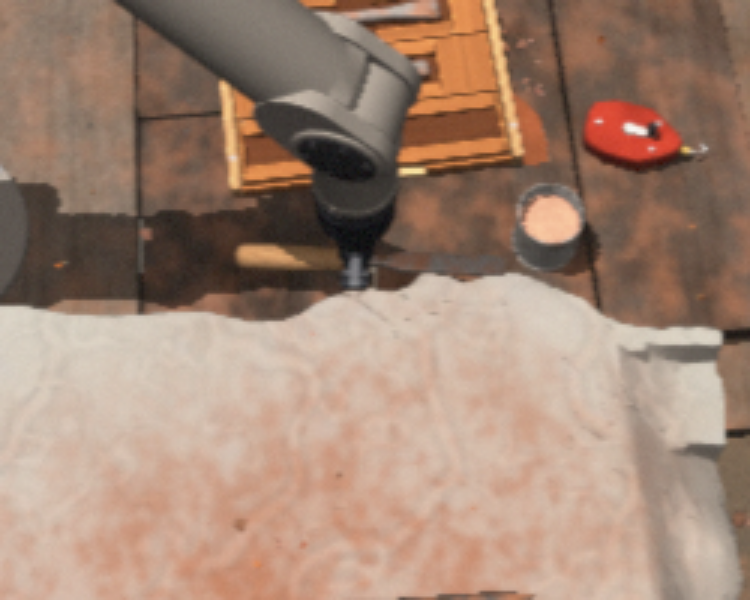

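Call:
step_arm(
  plan=[
    [0,0,0,-0.0228,0,0],
    [0,0.5,0.1,0,0,0],
    [0,0.8,0.17,0,0,0],
    [0,0.9,0.17,0,0,0],
    [0,0.9,0.17,0,0,0],
    [0,0.9,0.17,0,0,0],
    [0,0.7,0.1,0,0,0],
    [0,0.39,0.06,0,0,0],
  ],
)

```text
t: 43.98
eef_pos: [0.5046, 0.078, 0.1477]
tool_rot: [0.706, -0.016, 0.708, 0.016]
contact_force: [-0.0, -0.8, -1.0]
gripper_width: 0.233
```

Call:
step_arm(
  plan=[
    [0.5,0,0,0,0,0],
    [0.5,0,0,0,0,0],
    [0,0,0,0,0,0],
    [0,0,0,0,0,0],
  ],
)

```text
t: 44.48
eef_pos: [0.5053, 0.076, 0.109]
tool_rot: [0.707, -0.015, 0.707, 0.015]
contact_force: [0.1, -1.0, -1.3]
gripper_width: 0.231
```

```bash
python3 look.py wd5; python3 -c "
from station import bot
from h import *
go(bot,.5045,.0767,.032,92.5)"
```

```text
t 44.475 [0.5053 0.076  0.109 ] [0.424 0.071 0.252]
t 44.52 pos [0.5056 0.0762 0.1093] th 92.44 shift [ 1.932  0.013 -0.029] shift-after-turn [ 1.932  0.013 -0.028] turn [-0.0002  0.0001 -0.    ] w 0.232 F [-0.4  0.3 -0.6]
```

View pics/w_wd5.png

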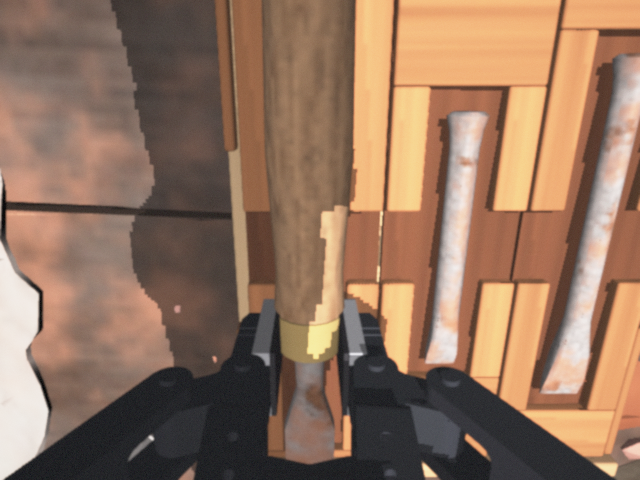

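Call:
step_arm(
  plan=[
    [0.3,0.01,-0.08,0,0,0],
    [0.6,0,0,0,0,0],
    [0.5,0,0,0,0,0],
    [0.3,0,0,0,0,0],
    [0.2,0,0,0,0,0],
    [0,0,0,0,0,0],
    [0,0,0,0,0,0],
  ],
)

```text
t: 45.4
eef_pos: [0.5023, 0.0769, 0.0332]
tool_rot: [0.707, -0.015, 0.707, 0.015]
contact_force: [0.1, 0.4, -0.9]
gripper_width: 0.236
```

```bash
python3 look.py wd6; python3 -c "
from station import bot
from h import *
go(bot,.5025,.0766,.0195,92.5)"
```

```text
t 45.4 [0.5023 0.0769 0.0332] [0.421 0.072 0.176]
t 45.45 pos [0.5024 0.077  0.0332] th 92.48 shift [ 0.343 -0.009  0.002] shift-after-turn [ 0.343 -0.009  0.003] turn [-0.0001  0.0002 -0.0001] w 0.233 F [-1.2 -0.5 -0.9]
```

View pics/w_wd6.png

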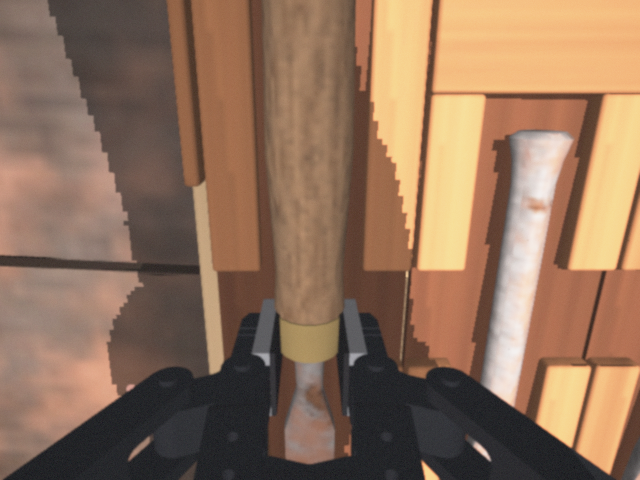

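Call:
step_arm(
  plan=[
    [0.12,0,0,0,0,0],
    [0.12,0,0,0,0,0],
    [0.08,0,0,0,0,0],
    [0,0,0,0,0,0],
    [0,0,0,0,0,0],
  ],
)

```text
t: 46.08
eef_pos: [0.5019, 0.0768, 0.0199]
tool_rot: [0.707, -0.015, 0.707, 0.015]
contact_force: [-0.1, -0.1, -1.9]
gripper_width: 0.236
```

Call:
step_arm(
  plan=[
    [0.03,0,0,0,0,0],
    [0,0,0,0,0,0],
    [0,0,0,0,0,0],
  ],
)

```text
t: 46.45
eef_pos: [0.5021, 0.0769, 0.0191]
tool_rot: [0.707, -0.015, 0.707, 0.015]
contact_force: [-1.6, 0.2, 5.0]
gripper_width: 0.232
```

Call:
step_arm(
  plan=[
    [0,0,0,0,0,0],
    [0,0,0,0,0,0],
    [0,0,0,0,0,0],
    [0,0,0,0,0,0],
  ],
  fingers=0.1,
)

```text
t: 46.95
eef_pos: [0.5019, 0.0769, 0.0186]
tool_rot: [0.707, -0.015, 0.707, 0.015]
contact_force: [-0.7, -0.4, 0.1]
gripper_width: 0.455
```

Call:
step_arm(
  plan=[
    [-0.3,0,0,0,0,0],
    [-0.6,0,0,0,0,0],
    [-0.9,0,0,0,0,0],
    [-0.9,0,0,0,0,0],
    [-0.9,0,-0.2,0,0,0],
    [-0.9,0.5,-0.3,0,0,0],
    [-0.5,0.7,-0.3,0,0,0],
    [0,0.5,0,0,0,0],
  ],
)

```text
t: 47.95
eef_pos: [0.4672, 0.1449, 0.2207]
tool_rot: [0.708, -0.015, 0.706, 0.017]
contact_force: [1.1, 0.3, -1.1]
gripper_width: 0.45
```

Call:
step_arm(
  plan=[
    [0,0.3,0,0,0,0],
    [0,0,0,0,0,0],
    [0,0,0,0,0,0],
  ],
)

```text
t: 48.32
eef_pos: [0.4664, 0.1542, 0.2179]
tool_rot: [0.707, -0.015, 0.707, 0.014]
contact_force: [-0.5, 0.6, -0.2]
gripper_width: 0.448
```

```bash
python3 look.py fin
```

```text
t 48.325 [0.4664 0.1542 0.2179] [0.385 0.15  0.361]
```

View pics/w_fin.png

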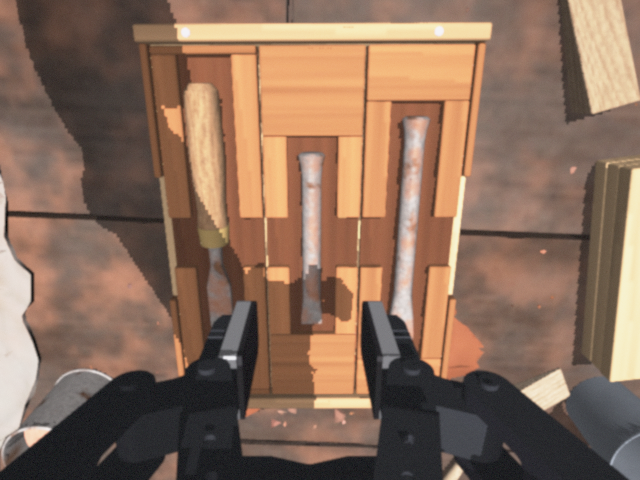

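Call:
step_arm(
  plan=[
    [-0.5,0.7,0,0,0,0],
    [-0.5,0.9,0,0,0,0],
    [-0.5,0.9,0,0,0,0],
    [0,0.9,0,0,0,0],
    [0,0.9,0,0,0,0],
    [0,0,0,0,0,0],
    [0,0,0,0,0,0],
  ],
)

```text
t: 49.25
eef_pos: [0.4595, 0.3258, 0.2782]
tool_rot: [0.707, -0.015, 0.707, 0.014]
contact_force: [0.2, -1.1, -0.2]
gripper_width: 0.452
```

```bash
python3 look.py fin2; python3 - <<'E'
from station import bot
from h import *
for n in ("scene","side"):
    p,d=bot.read_camera(n);cv2.imwrite(f"pics/{n}_fin.png",cv2.resize(p[90:290,180:430,::-1],None,fx=3,fy=3,interpolation=cv2.INTER_CUBIC))
E
```

```text
t 49.25 [0.4595 0.3258 0.2782] [0.378 0.321 0.421]
```

View pics/w_fin2.png

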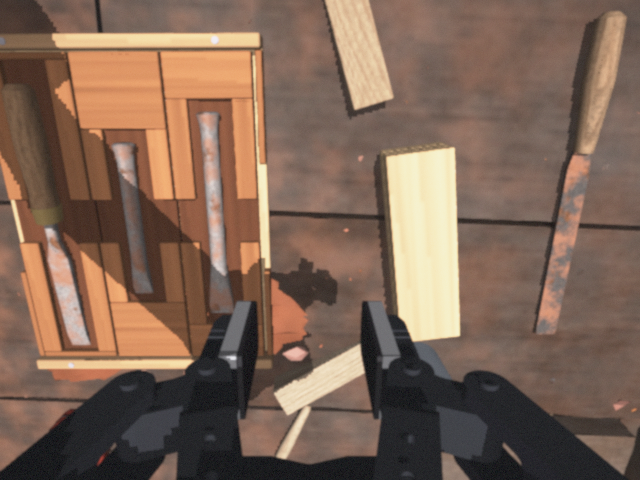

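View pics/scene_fin.png

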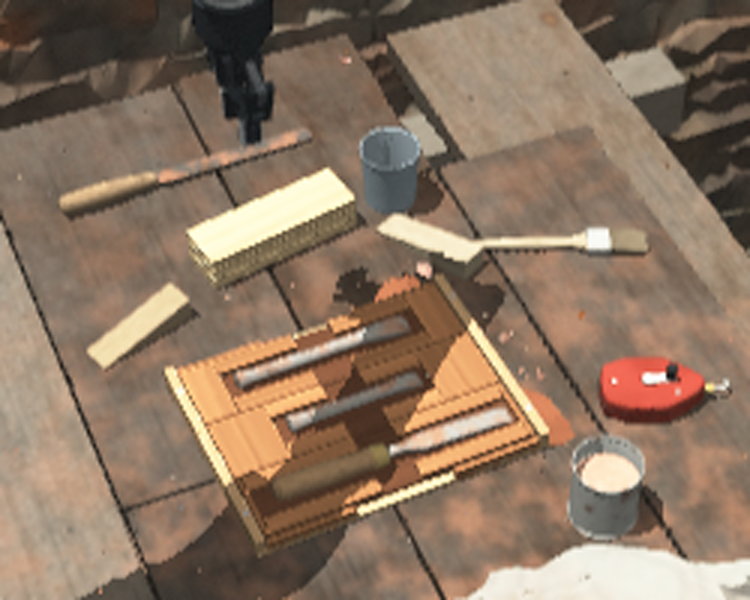

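View pics/side_fin.png

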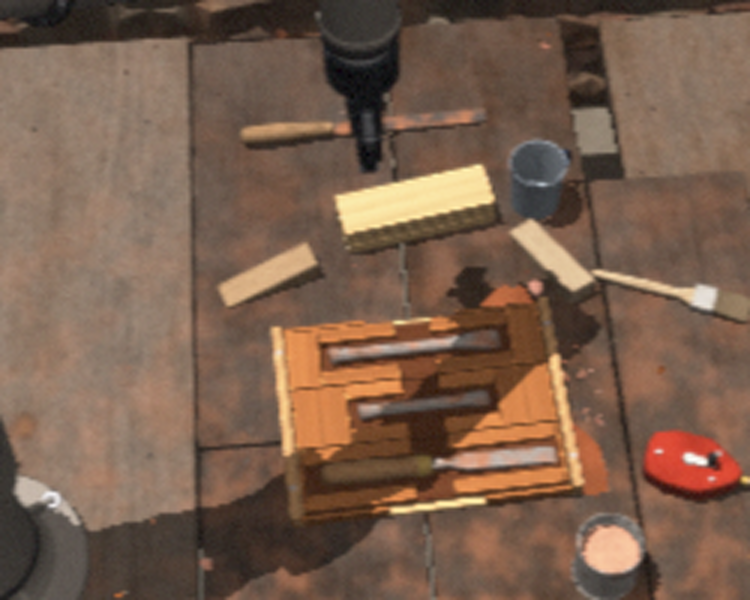

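```bash
python3 crop.py w_fin2 c_f 10 40 310 55 0 60 55; python3 - <<'E'
from rect import *
c=L("fin2")
print("bay end pts",proj(*c,np.array([[.5095+.147*np.cos(.0436),.0769+.147*np.sin(.0436),.022],[.5095+.147,.0833,.014],[.5095-.147,.0705,.022]])).round(1))
E
```

```text
bay end pts [[ 79.2 351. ]
 [ 82.9 346.9]
 [ 20.4  58. ]]
```

View pics/c_f.png

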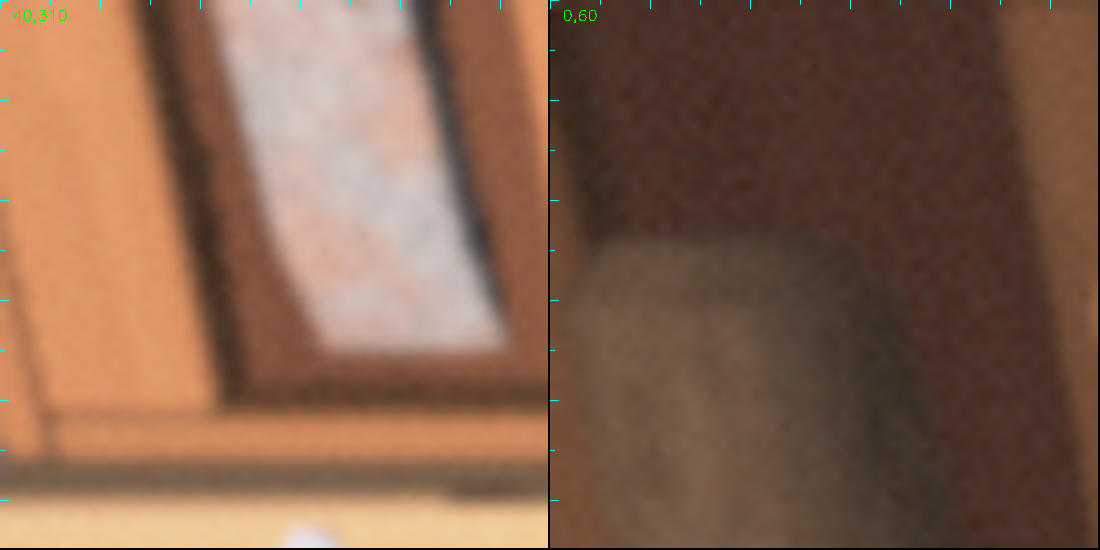

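```bash
python3 -c "
from station import bot
from h import *
go(bot,.46,.09,.25,92.5)"
```

```text
t 49.4 pos [0.4595 0.3257 0.2787] th 92.35 shift [ 0.72  -5.887 -0.23 ] shift-after-turn [ 0.718 -5.886 -0.245] turn [-0.0004 -0.      0.0001] w 0.449 F [ 0.2  0.2 -0.9]
```

Call:
step_arm(
  plan=[
    [0,-0.8,0,0,0,0],
    [0,-1,-0.05,0,0,0],
    [0,-1,-0.05,0,0,0],
    [0.2,-1,-0.05,0,0,0],
    [0.2,-1,-0.05,0,0,0],
    [0.2,-0.9,0,0,0,0],
    [0,-0.2,0,0,0,0],
    [0,0,0,0,0,0],
  ],
  fingers=-0.2,
)

```text
t: 50.4
eef_pos: [0.4614, 0.0908, 0.255]
tool_rot: [0.707, -0.015, 0.707, 0.015]
contact_force: [-1.0, 0.4, 0.2]
gripper_width: 0.601
```

Call:
step_arm(
  plan=[
    [0,0,0,0,0,0],
    [0,0,0,0,0,0],
  ],
)

```text
t: 50.65
eef_pos: [0.4613, 0.0923, 0.2548]
tool_rot: [0.707, -0.016, 0.707, 0.016]
contact_force: [0.2, -0.3, -0.3]
gripper_width: 0.601
```

```bash
python3 look.py fin3
```

```text
t 50.65 [0.4613 0.0923 0.2548] [0.38  0.087 0.398]
```

View pics/w_fin3.png

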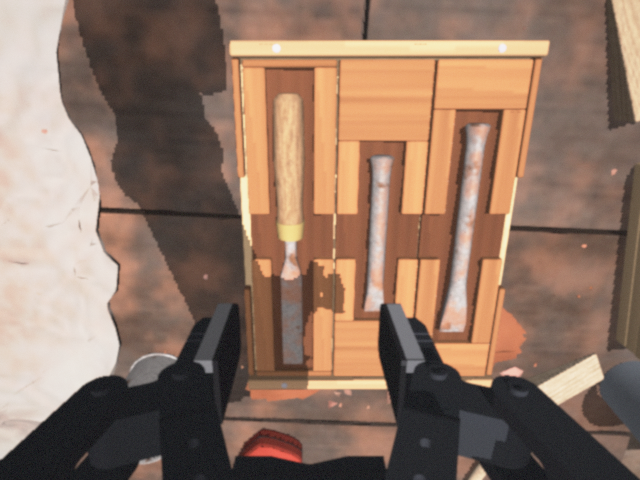

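```bash
python3 crop.py w_fin3 c_f3 8 270 335 45 265 65 45; 
```

```text
(no output)
```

View pics/c_f3.png

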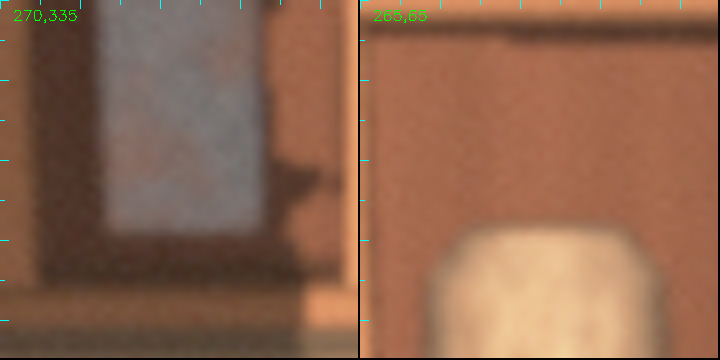

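```bash
python3 - <<'E'
from rect import *
c=L("fin3");c2=L("fin2")
r=lambda uv,z:ray(*c,np.array([uv],float),np.array([z]))[0].round(4)
print("wall far top",r((292,370.2),.022),"near top",r((288,67.2),.022))
for z in(.015,.02,.025): print("tip",z,r((292.5,363.5),z))
for z in (.02,.028,.035): print("handle",z,r((288.5,92.2),z))
T=tri([(c,(292.5,363.5)),(c2,(81,344.7))]);H=tri([(c,(288.5,92.2)),(c2,(14.5,84))]);print(T,H,(T+H)/2)
E
```

```text
wall far top [0.6559 0.0824 0.022 ] near top [0.3633 0.0695 0.022 ]
tip 0.015 [0.6527 0.0825 0.015 ]
tip 0.02 [0.6492 0.0826 0.02  ]
tip 0.025 [0.6456 0.0827 0.025 ]
handle 0.02 [0.3827 0.0704 0.02  ]
handle 0.028 [0.3826 0.0707 0.028 ]
handle 0.035 [0.3825 0.071  0.035 ]
[0.65255263 0.08254334 0.01556227] [0.38317665 0.07111954 0.03651107] [0.51786464 0.07683144 0.02603667]
```

```bash
python3 - <<'E'
from station import bot
p,d=bot.read_camera("side")
import cv2;cv2.imwrite("pics/side_end.png",p[:,:,::-1])
o=bot.get_obs();print(o["t"],o["contact_force"])
E
```

```text
50.75 [ 0.22632304 -0.86134588  1.03259692]
```

View pics/side_end.png

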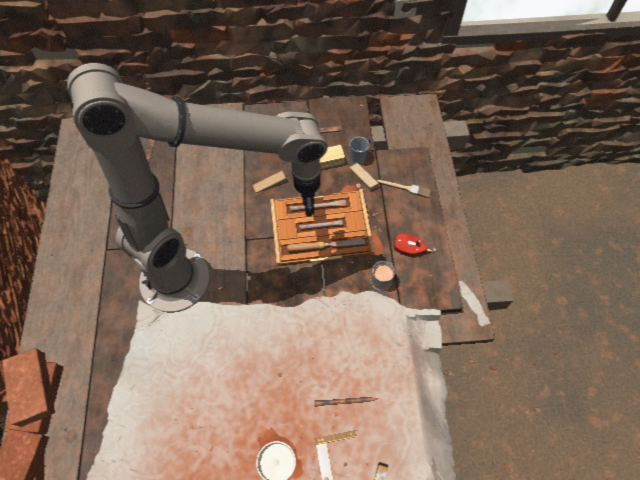

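Everything is in place: the punch is still at (345, 401), the three chisels are in the tray, and the arm is clear of all of it.

```bash
python3 -c "
from station import bot
print(bot.hand_in())"
```

```text
the job is handed in; nothing more can be done
None
```

I moved the packing board onto the pile. Then I put the short steel, long steel and wooden-handled chisels, in that order, into the shortest, middle-length and longest recesses. I handed the job in at about 51 s of the 112 s allowed, with the gripper clear of everything.

- **Board:** it lies about 1 mm off the pile's centre, and its angle matches the pile's to about 0.1°.
- **Chisels:** all three lie inside their recesses. The lowering contacts came within about 0.2 mm of the height expected for each chisel resting on the recess floor.
- **Wooden chisel:** it sits about 8 mm toward the far end of its recess, leaving about 3 mm at the blade tip and 20 mm at the handle. I left it there because it was fully inside.
- **Disagreement:** the wooden chisel measured about 256 mm on the bench but 270 mm in the tray, as the text says. The bench figure led me to misjudge its middle, hence the offset.
- **Punch and rasp:** I never touched either, and both looked undisturbed in the last pictures that show them.

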